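# Shut down the seed mill: undo its left-hand burr nut and cap the canisters

## Robot

A 6-joint arm with a two-finger parallel gripper is mounted at the origin on the work surface. World frame = base frame: x ahead of the robot, y to its left, z up, the work surface at z = 0. Lengths are in m, angles in rad, forces in N, time in s.
With the tool pointing down it reaches from about 0.25 to 0.775 m from the base axis. Payload 4 kg.
Tool frame: the origin (TCP) lies midway between the tips of the shut fingers; the grasp point (between the pads) lies 19 mm behind it (robot.grasp_offset is the distance from the TCP to the grasp point, in m); z points along the fingers, y is the direction in which the jaws open and shut (so a half turn about z gives the same grasp; the last joint's range is limited). The gripper opens to 94 mm and grips with 3 to 60 N. Pads are 16 mm wide; open, the fingers measure 119 mm over their backs; the gripper's body (75 mm by 177 mm) begins 78 mm behind the grasp point.
Start: joints at [1.056, 0.087, 1.371, -0, 1.684, -0.103], TCP at [0.22, 0.504, 0.206] pointing down, gripper open.
Joint ranges: [-3.1, 3.1], [-0.76, 2.03], [0.27, 2.55], [-1.08, 4.22], [0.17, 2.65], [-2.57, 2.57]. Speed limits (rad/s): [2.79, 2.79, 3.14, 3.14, 3.14, 3.14].

## Interface

Orientations are given as [roll, pitch, yaw] about the fixed x, y, z axes, in that order (R = Rz(yaw) Ry(pitch) Rx(roll)).
In Python, from bench import status, viewer, order, robot gives the robot as it stands. The module is installed in compiled form; this text tells all that it offers.
- The arm moves only by the tool move_arm, never from a script. Its argument "targets" is a list of rows, each a list of 3 entries, a list of its own where there are three numbers: the shift along the tool's x, y, z in mm, then the turn, a rotation vector about the tool's x, y, z in degrees, then the opening, from -1 (shut) to 1 (fully open). A call has 1 to 20 rows; each row is the pose to reach, as a shift and turn from the pose commanded when the call began, along the tool's axes at that moment; what a row does not reach only later rows make up. A row lasts 1/8 s, in which the tool goes at most 62.5 mm and 10.7 degrees, less where a joint would pass 70% of its speed; a pose out of reach is approached as far as the arm can. A call with a gripper value outside its range is refused whole. The fingers move at their own pace and stop on an object; the grip force is fixed at half the most. Time passes only in rows, so rows that repeat a pose let the fingers close. It gives the time, the measured TCP pose, the force and the opening at its end, in the units of the state.
- status.get_obs(): the state, without advancing time (a new reading comes with each control period).
- viewer.snapshot(name): name is "side" or "top" or "wrist"; returns the picture (420x560x3 uint8, red, green, blue); there is no depth.
- viewer.camera_model(name): a dict with "K" (3x3 intrinsics, pixels), "D" ([k1, k2, p1, p2, k3] as OpenCV has them; the pictures are not rectified), "xyz" and "attitude" of the camera in the world; the wrist camera has in their place "T_tool_cam" (4x4, takes a point from camera to tool coordinates, whose origin is the TCP and whose axes are the flange's). Camera axes: x right, y up, looking along -z (the intrinsics and any distortion apply to the point x, -y, -z); pixel columns grow to the right and rows downward; lengths in m; the calibration is good to about 2 mm. A picture is of the moment at which its call begins: read the wrist's pose just before it. camera_model takes no time and is no camera call.
- order.close_job(): hands the job in, once; it reports no verdict.
The state is a dict: "time": time; "joint_positions": joint angles; "qvel": joint speeds; "joint_torque": joint torques, N m; "tool_pos": TCP position; "ee_rot": TCP orientation; "wrist_force": force on the tool from outside, world axes, zero at the start; "wrist_torque": the same for the moment, N m; "width": finger opening in m.
Only numpy, scipy, OpenCV 4.12 (cv2) and the standard library are available. Lean on these libraries where they do the work, as an engineer would, in place of code of your own. Each camera call takes 0.05 s, during which the arm holds its last target. There are 200 camera calls.

## Task

Shut the bakery's seed mill down for washing: first turn its red isolator handle a quarter turn anticlockwise until it clicks over into off. Then undo the brass nut on the spindle, which has a left-hand thread and so loosens clockwise, put the nut and then the burr from under it into the empty wash pan, and screw a green lid level and fully home on every open canister; the lids can go on at any time. Leave the scraper, scoop and timer where they are, and keep the canisters upright.

Things in the scene. Friction and masses are not known exactly. Their poses are not given: they have to be found in the camera images.
- mill: bench seed mill, bolted down, hopper off: grey cast body 235 x 160 mm (x from -82 to 152), deck 105 mm high, with an open round grinding chamber on it (steel ring, outer diameter 128, 22 mm high) and a lying gearmotor behind (top 160 mm). Origin on the spindle axis at bench level, z up; the gearmotor is towards +x, the discharge chute towards -x, the grey switch pod (84 x 115, 55 mm high) at -y.
- mill_spindle (a point): centre of the top end of the mill's upright steel spindle, 178.5 mm above the bench. The spindle (24 mm core, 31 mm over the thread) stands 18.5 mm above the burr's hub, hidden under the nut at first; geared, so it does not turn. Its thread is three-start and LEFT-HAND, 24 mm of rise per turn.
- isolator (a joint): angle of the red isolator handle on the switch pod: 0 = on (as found, handle along the mill's x axis), 1.571 = off (along the mill's y axis), growing anticlockwise seen from above. Snap action: about 0.25 N m is needed to leave on; past half-way it snaps over into off by itself and stays.
- isolator_grip (a point): on the axis of the isolator handle, 22 mm above the pod's plate and 12 mm below the handle's top, at the height to grip. The handle is an upright bar 50 long, 14 wide, 34 mm tall; this frame turns with it: x along the bar, y across, z up.
- nut_c (a point): centre (half-way up) of the brass hexagon burr nut: 45 mm across flats, 31 mm tall, closed on top, 0.22 kg; z up its axis, flats facing 0, 60, 120 .. degrees from its x. It starts screwed down on the burr's hub (hub top 15.5 mm below this point). Left-hand thread: turned CLOCKWISE seen from above it rises and comes free after about 170 degrees (11 mm); anticlockwise or a pull does not free it.
- burr_c (a point): centre (27.5 mm above its underside) of the dark steel conical burr: 55 mm tall, foot 100 mm wide and 10 thick, cone, then a plain round hub 50 mm wide from 30 to 55 mm above the underside, bore 37 mm, 0.45 kg; z up its axis. It stands on the mill's deck round the spindle, 6 mm inside the chamber ring, held only by the nut; then it lifts straight off.
- pan_in (a point): centre of the inner floor of the empty aluminium wash pan on the bench, fixed, 4 mm above the bench; inside 232 mm along x, 157 mm along y, walls 25 mm high over the bench.
- can_a_mouth (a point): centre of the open mouth of a white canister with a green band (may be absent); loose, about 0.85 kg (a pressed lid can turn it), body 72 mm wide, 56 tall, neck 43 (51 over the thread), mouth 85 mm above its underside; z up. Right-hand three-start thread, 25.5 mm of drop per turn, ridges 3 mm thick. The thread starts (upper ends of the ridges) lie at 80, 200, 320 degrees anticlockwise from its x axis.
- can_b_mouth (a point): centre of the open mouth of a white canister with a green band (may be absent); loose, about 0.85 kg (a pressed lid can turn it), body 72 mm wide, 56 tall, neck 43 (51 over the thread), mouth 85 mm above its underside; z up. Right-hand three-start thread, 25.5 mm of drop per turn, ridges 3 mm thick. The thread starts (upper ends of the ridges) lie at 80, 200, 320 degrees anticlockwise from its x axis.
- can_c_mouth (a point): centre of the open mouth of a white canister with a green band (may be absent); loose, about 0.85 kg (a pressed lid can turn it), body 72 mm wide, 56 tall, neck 43 (51 over the thread), mouth 85 mm above its underside; z up. Right-hand three-start thread, 25.5 mm of drop per turn, ridges 3 mm thick. The thread starts (upper ends of the ridges) lie at 80, 200, 320 degrees anticlockwise from its x axis.
- lid_a_c (a point): centre (half-way up) of a green screw lid, 62 mm wide, 24 tall, 18 deep inside, 0.06 kg, open side down; z out of its top. Fits any canister. Three inward pins at its foot, at 0 (white mark), 120, 240 degrees from its x. Clockwise tightens: from a thread start about 75 degrees to home (this point 6 mm below the mouth, foot 10 over the shoulder), jams 35 later. If askew: take off, reseat.
- lid_b_c (a point): centre (half-way up) of a green screw lid, 62 mm wide, 24 tall, 18 deep inside, 0.06 kg, open side down; z out of its top. Fits any canister. Three inward pins at its foot, at 0 (white mark), 120, 240 degrees from its x. Clockwise tightens: from a thread start about 75 degrees to home (this point 6 mm below the mouth, foot 10 over the shoulder), jams 35 later. If askew: take off, reseat.
- lid_c_c (a point): centre (half-way up) of a green screw lid, 62 mm wide, 24 tall, 18 deep inside, 0.06 kg, open side down; z out of its top. Fits any canister. Three inward pins at its foot, at 0 (white mark), 120, 240 degrees from its x. Clockwise tightens: from a thread start about 75 degrees to home (this point 6 mm below the mouth, foot 10 over the shoulder), jams 35 later. If askew: take off, reseat.
- scraper: bystander: bench scraper, steel blade 75 x 150 mm with a black grip, lying in front of the mill. Origin under its middle.
- scoop: bystander: round aluminium scoop, 66 mm wide, lying beyond the canisters. Origin under its middle.
- timer: bystander: white kitchen timer, 70 x 30, 65 mm tall. Origin under its middle.
Not all that is in view belongs to the job. What is shaped like the part that bears lid_c_c but blue is not meant.

How it is judged:
By the outcome, as a careful person would: the job done as asked, in the order asked, and still so for the second after the job is handed in, with the robot touching nothing.
Of can_a, can_b, can_c only 2 to 3 are there at a start; the rules pass over those that are not, and their reading is None.
At some moment in a run one of can_a, can_b, can_c may be knocked a few centimetres aside while the robot is not near it.
Once in a run the grip may slacken for a moment while it holds something.
It also fails if it takes over 210 s, if anything falls off the work surface, if the arm or the gripper's body presses on something with over 40 N, if the wrist force passes 120 N, or if a joint passes its speed limit or range.

## Working session

There is one attempt and no reset: what is moved stays moved. The work goes in short steps, Python scripts to look and compute and a tool call to move; the robot and the scene stay as the last step left them, time stands still between calls to the robot, and variables do not carry over. Pictures are saved under pics/ and viewed, about 12 in all and at most 16, crops included, and the job is handed in when it is done.

Besides the shell and the picture viewer there is one more tool, called after "Call:" as name(argument=value, ...), one argument or row to a line, values as JSON. move_arm: Moves the arm, as the interface text tells. Its arguments: {"type":"object","properties":{"targets":{"type":"array"}},"required":["targets"]}

```bash
mkdir -p pics; ls; cat > h.py <<'E'
import numpy as np, cv2
from scipy.spatial.transform import Rotation as R
from bench import status, viewer, order, robot
def cam(name,obs=None):
    m=viewer.camera_model(name); K=np.array(m["K"]);D=np.array(m["D"],float)
    if name=="wrist":
        o=obs or status.get_obs(); T=np.eye(4); T[:3,:3]=R.from_euler('xyz',o["ee_rot"]).as_matrix(); T[:3,3]=o["tool_pos"]
        T=T@np.array(m["T_tool_cam"])
        return K,D,T[:3,:3],T[:3,3]
    a=np.array(m["attitude"],float)
    Rm=a if a.shape==(3,3) else (R.from_euler('xyz',a).as_matrix())
    return K,D,Rm,np.array(m["xyz"],float)
def ray(c,px):
    K,D,Rm,p=c
    u=cv2.undistortPoints(np.array(px,float).reshape(-1,1,2),K,D).reshape(-1,2)
    d=np.c_[u[:,0],-u[:,1],-np.ones(len(u))]@Rm.T
    return p,d
def onz(c,px,z):
    p,d=ray(c,px); return p+d*((z-p[2])/d[:,2])[:,None]
def proj(c,P):
    K,D,Rm,p=c
    q=(np.array(P,float).reshape(-1,3)-p)@Rm; q=q*[1,-1,-1]
    return cv2.projectPoints(q,np.zeros(3),np.zeros(3),K,D)[0].reshape(-1,2)
def snap(name,f):
    o=status.get_obs(); c=cam(name,o); im=np.ascontiguousarray(viewer.snapshot(name)[:,:,::-1]); cv2.imwrite(f"raw_{f}.png",im); np.savez(f"raw_{f}.npz",K=c[0],D=c[1],R=c[2],p=c[3]); return im,c
def load(f):
    z=np.load(f"raw_{f}.npz"); return cv2.imread(f"raw_{f}.png"),(z["K"],z["D"],z["R"],z["p"])
E
python3 - <<'E'
from h import *
for n in("top","side"):
    im,c=snap(n,n); print(n,c[3],viewer.camera_model(n).get("attitude"),c[0][0,0],c[2][:,2])
    cv2.imwrite(f"pics/{n}0.png",cv2.resize(im,(784,588),interpolation=cv2.INTER_CUBIC))
print(viewer.camera_model("wrist")["T_tool_cam"],status.get_obs(),robot.grasp_offset)
E
```

```text
pics
top [ 0.30394866 -0.03034649  1.56976611] [ 0.13353245 -0.00342592 -1.55096937] 517.094207814318 [-1.33177118e-01  7.55237261e-04  9.91091966e-01]
side [-0.09599452 -0.89344943  1.07971092] [ 0.84932028 -0.01410551 -0.58476058] 541.3760559357306 [-0.42222722 -0.62093406  0.66042794]
[[-2.90641636e-04  9.59739403e-01  2.80891782e-01  8.16690571e-02]
 [ 9.99999844e-01  1.45160366e-04  5.38732270e-04 -3.96982556e-04]
 [ 4.76268234e-04  2.80891895e-01 -9.59739296e-01 -1.80043504e-01]
 [ 0.00000000e+00  0.00000000e+00  0.00000000e+00  1.00000000e+00]] {'time': 0.1, 'joint_positions': array([ 1.05590867e+00,  8.78899826e-02,  1.37207880e+00, -4.25938085e-06,
        1.68363544e+00, -1.03089927e-01]), 'qvel': array([-0.00149248, -0.00050716, -0.00331196,  0.00088293, -0.00086765,
        0.00040961]), 'joint_torque': array([ 1.76592577e-03, -3.41253340e+01, -3.03301978e+01,  7.20006670e-02,
        3.04323295e-02, -8.88268846e-05]), 'tool_pos': array([0.2198947 , 0.50358402, 0.20442873]), 'ee_rot': array([-3.13959133e+00, -2.02794660e-04,  2.72979425e+00]), 'wrist_force': array([-0.282148  ,  0.05967706,  0.10533746]), 'wrist_torque': array([-0.00497725, -0.00942668,  0.0026986 ]), 'width': 0.094099637218367} 0.0188
```

View pics/top0.png

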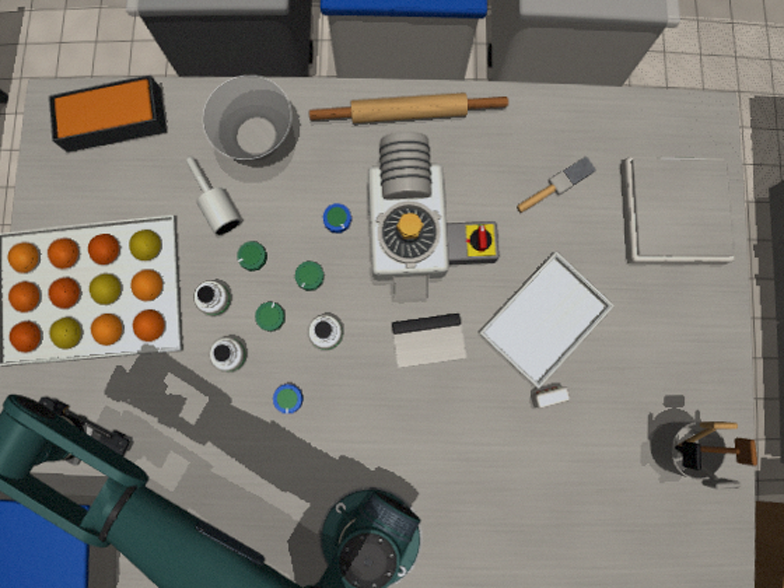

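View pics/side0.png

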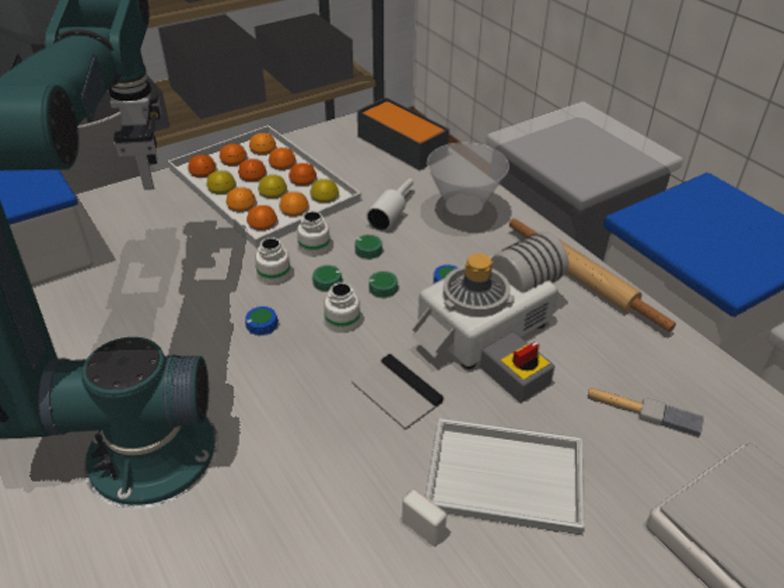

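Candidates (784-px top view):
- **Green lids:** (252,256), (309,276), (270,317). The blue-rimmed lids at (337,218) and (288,398) are rejected.
- **Open canisters:** (211,296), (228,353), (325,331).
- **Mill parts:** nut (409,224) and red handle (481,240).
- **Pan:** the empty tilted pan (546,320), as opposed to the fruit tray and the white tray at (680,210).

Next I measure them all.

```bash
python3 - <<'E'
from h import *
im,c=load("top"); hsv=cv2.cvtColor(im,cv2.COLOR_BGR2HSV)
s=1/1.4
def blob(mask,cx,cy,r):
    m=np.zeros_like(mask); cv2.circle(m,(int(cx*s),int(cy*s)),r,255,-1); m=cv2.bitwise_and(m,mask)
    n,l,st,ce=cv2.connectedComponentsWithStats(m); k=1+np.argmax(st[1:,4]); return (l==k).astype(np.uint8)*255,ce[k],st[k]
G=cv2.inRange(hsv,(65,80,30),(90,255,255)); Rd=cv2.inRange(hsv,(0,150,100),(6,255,255))|cv2.inRange(hsv,(172,150,90),(180,255,255))
Y=cv2.inRange(hsv,(10,120,120),(24,255,255)); K=cv2.inRange(hsv,(0,0,0),(180,255,60))
for n,p in dict(l1=(252,256),l2=(309,276),l3=(270,317)).items():
    m,ce,st=blob(G,*p,16); ct=max(cv2.findContours(m,0,2)[0],key=cv2.contourArea); (x,y),r=cv2.minEnclosingCircle(ct)
    print(n,ce,r,onz(c,[(x,y)],.02)[0].round(4))
for n,p in dict(c1=(211,296),c2=(228,353),c3=(325,331)).items():
    m,ce,st=blob(K,*p,9); print(n,ce,st[4],onz(c,[ce],.085)[0].round(4))
m,ce,st=blob(Y,409,222,14); print("nut",ce,st,onz(c,[ce],.191)[0].round(4))
m,ce,st=blob(Rd,481,240,14); rr=cv2.minAreaRect(cv2.findNonZero(m)); print("iso",ce,rr,onz(c,[ce],.089)[0].round(4))
for p in[(556,253),(613,305),(538,385),(479,332)]: print("pan",onz(c,[np.array(p)*s],.025)[0].round(3))
for p in[(369,168),(444,168),(370,275),(446,275)]: print("mill",onz(c,[np.array(p)*s],.105)[0].round(3))
cr=np.hstack([cv2.resize(im[y-35:y+35,x-35:x+35],(380,380),interpolation=cv2.INTER_CUBIC) for x,y in[(300,165),(198,205)]])
cv2.imwrite("pics/crop1.png",cr)
im,c2=load("side")
print(ray(c2,[(479/1.4,268/1.4)]), proj(c2,[.47,-.15,.176])*1.4)
E
```

```text
l1 [179.8031746  182.48253968] 10.30786418914795 [0.6016 0.2708 0.02  ]
l2 [220.62738854 196.24203822] 10.12432861328125 [0.5605 0.1447 0.02  ]
l3 [192.33860759 225.70886076] 10.12432861328125 [0.4701 0.2266 0.02  ]
c1 [146.72115385 209.82692308] 104 [0.5063 0.3526 0.085 ]
c2 [158.2371134  251.73195876] 97 [0.3848 0.3125 0.085 ]
c3 [230.36893204 235.0776699 ] 103 [0.4376 0.1049 0.085 ]
nut [292.47161572 160.08733624] [284 152  18  17 229] [ 0.637  -0.0677  0.191 ]
iso [344.40625  170.046875] ((344.5, 169.0), (14.0, 5.0), 90.0) [ 0.6352 -0.2233  0.089 ]
pan [ 0.62  -0.394  0.025]
pan [ 0.508 -0.519  0.025]
pan [ 0.332 -0.353  0.025]
pan [ 0.444 -0.225  0.025]
mill [0.777 0.017 0.105]
mill [ 0.781 -0.141  0.105]
mill [0.549 0.009 0.105]
mill [ 0.552 -0.147  0.105]
(array([-0.09599452, -0.89344943,  1.07971092]), array([[ 0.51602455,  0.58183782, -0.63721936]])) [[431.59771057 327.00910615]]
```

View pics/crop1.png

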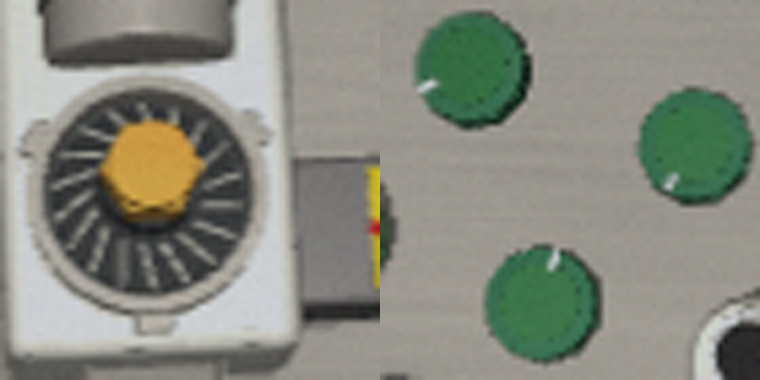

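Call:
move_arm(
  targets=[
    [[0,0,-60],[0,0,0],1],
    [[-672,-500,-46],[0,0,156.4],1],
    [[-672,-500,-46],[0,0,156.4],1],
    [[-672,-500,-46],[0,0,156.4],1],
    [[-672,-500,-46],[0,0,156.4],1],
    [[-672,-500,-46],[0,0,156.4],1],
    [[-672,-500,-46],[0,0,156.4],1],
    [[-672,-500,-46],[0,0,156.4],1],
    [[-672,-500,-46],[0,0,156.4],1],
    [[-672,-500,-46],[0,0,156.4],1],
    [[-672,-500,-46],[0,0,156.4],1],
    [[-672,-500,-46],[0,0,156.4],1],
    [[-672,-500,-46],[0,0,156.4],1],
    [[-672,-500,-46],[0,0,156.4],1],
    [[-672,-500,-46],[0,0,156.4],1],
    [[-672,-500,-46],[0,0,156.4],1],
    [[-672,-500,-46],[0,0,156.4],1],
    [[-672,-500,-46],[0,0,156.4],1],
    [[-672,-500,-46],[0,0,156.4],1],
    [[-672,-500,-46],[0,0,156.4],1],
  ],
)

```text
time: 2.6
tool_pos: [0.6358, -0.2227, 0.2518]
ee_rot: [3.142, -0.0, 0.001]
wrist_force: [0.7, 0.0, -0.0]
width: 0.0939
```

```bash
cat >> h.py <<'E'
def go(x,y,z,yaw,o=None):
    "print shift mm and turn deg from the measured pose; yaw in deg"
    o=o or status.get_obs(); M=R.from_euler('xyz',o["ee_rot"]); T=R.from_euler('xyz',[np.pi,0,np.radians(yaw)])
    print("go",(M.inv().apply(np.array([x,y,z])-o["tool_pos"])*1e3).round(1),np.degrees((M.inv()*T).as_rotvec()).round(1))
def st():
    o=status.get_obs(); print("t",round(o["time"],2),o["tool_pos"].round(4),np.degrees(o["ee_rot"]).round(1),"q",o["joint_positions"].round(2),"F",o["wrist_force"].round(1),"M",o["wrist_torque"].round(2),"w",round(o["width"],4))
E
python3 - <<'E'
from h import *
st(); im,c=snap("wrist","w1"); cv2.imwrite("pics/w1.png",im)
E
```

```text
t 2.6 [ 0.6358 -0.2227  0.2518] [ 1.8e+02 -0.0e+00  1.0e-01] q [-0.42  0.37  0.94  0.    1.83  1.15] F [ 0.7  0.  -0. ] M [-0.01  0.11  0.02] w 0.0939
```

View pics/w1.png

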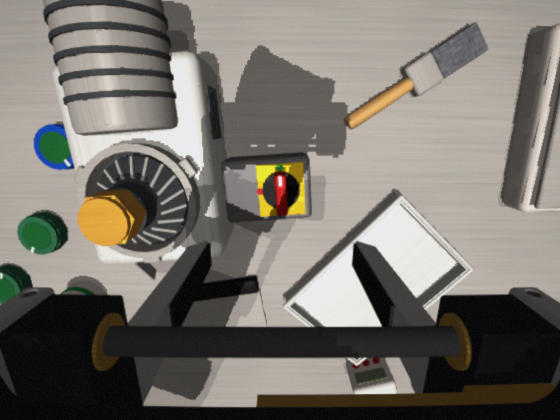

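```bash
python3 - <<'E'
from h import *
im,c=load("w1"); hsv=cv2.cvtColor(im,cv2.COLOR_BGR2HSV)
print("cam",c[3],c[0][0,0])
Rd=cv2.inRange(hsv,(0,140,60),(8,255,255))|cv2.inRange(hsv,(170,140,60),(180,255,255)); m=np.zeros_like(Rd); m[160:225,266:300]=Rd[160:225,266:300]
ys,xs=np.nonzero(m)
for y in range(ys.min(),ys.max()+1,4): r=xs[ys==y]; print(y,r.min() if len(r) else None,r.max() if len(r) else None,hsv[y,281])
x=(xs.min()+xs.max())/2
print(onz(c,[(281,ys.min()),(281,ys.max()),(273,195),(289,195)],.09).round(4))
ye=cv2.inRange(hsv,(22,150,120),(34,255,255)); k=cv2.boundingRect(ye[150:230,240:320]); print("yellow",k); 
x0,y0,w,h=k; x0+=240;y0+=150
print(onz(c,[(x0,y0),(x0+w,y0),(x0,y0+h),(x0+w,y0+h)],.055).round(4))
print("nut px->",onz(c,[(101,218)],.191))
cv2.imwrite("pics/w1c.png",np.hstack([cv2.resize(im[145:235,225:325],(400,360),interpolation=cv2.INTER_CUBIC),cv2.resize(im[160:280,60:193],(399,360),interpolation=cv2.INTER_CUBIC)]))
E
```

```text
cam [ 0.71780134 -0.22310298  0.43190666] 294.5589340493434
172 277 283 [  2 230  62]
176 274 285 [179 102 198]
180 274 285 [171  22 235]
184 274 285 [171  17 234]
188 275 285 [  1 203 222]
192 275 285 [  1 207 202]
196 275 285 [  1 210 169]
200 275 286 [  1 237  84]
204 276 286 [  1 231  74]
208 277 286 [  0 227  74]
212 277 286 [  1 231  75]
[[ 0.6656 -0.2231  0.09  ]
 [ 0.6145 -0.2231  0.09  ]
 [ 0.6381 -0.2136  0.09  ]
 [ 0.6381 -0.2326  0.09  ]]
yellow (16, 13, 49, 54)
[[ 0.6717 -0.1912  0.055 ]
 [ 0.6718 -0.2536  0.055 ]
 [ 0.5997 -0.1896  0.055 ]
 [ 0.5997 -0.2553  0.055 ]]
nut px-> [[ 0.64125394 -0.06699099  0.191     ]]
```

View pics/w1c.png

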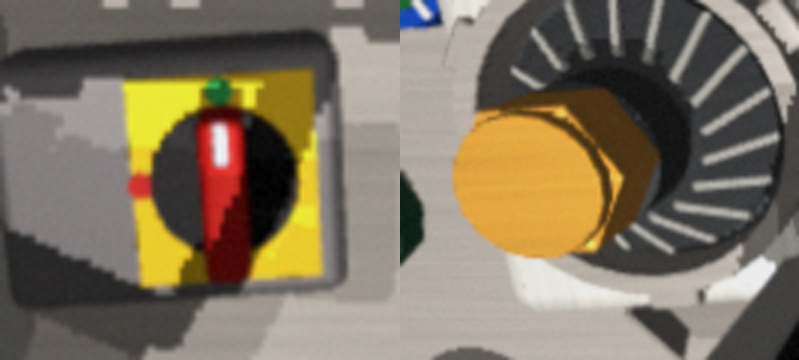

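Call:
move_arm(
  targets=[
    [[1,-1,62],[0,0,-2],1],
    [[1,-1,124],[0,0,-2],1],
    [[1,-1,170],[0,0,-2],1],
    [[1,-1,188],[0,0,-2],1],
    [[1,-1,188],[0,0,-2],1],
    [[1,-1,188],[0,0,-2],-1],
    [[1,-1,188],[0,0,-2],-1],
    [[1,-1,188],[0,0,-2],-1],
    [[1,-1,188],[0,0,-2],-1],
    [[1,-1,188],[0,0,-2],-1],
    [[1,-1,188],[0,0,-2],-1],
    [[1,-1,188],[0,0,-2],-1],
  ],
)

```text
time: 4.15
tool_pos: [0.6368, -0.2221, 0.0633]
ee_rot: [-3.141, 0.0, 0.035]
wrist_force: [-0.4, 0.1, -1.1]
width: 0.0277
```

Call:
move_arm(
  targets=[
    [[0,0,0],[0,0,0],-1],
    [[0,0,0],[0,0,0],-1],
    [[0,0,0],[0,0,0],-1],
    [[0,0,0],[0,0,0],-1],
    [[0,0,0],[0,0,-10],-1],
    [[0,0,0],[0,0,-20],-1],
    [[0,0,0],[0,0,-30],-1],
    [[0,0,0],[0,0,-40],-1],
    [[0,0,0],[0,0,-50],-1],
    [[0,0,0],[0,0,-60],-1],
    [[0,0,0],[0,0,-70],-1],
    [[0,0,0],[0,0,-80],-1],
    [[0,0,0],[0,0,-90],-1],
    [[0,0,0],[0,0,-90],-1],
    [[0,0,0],[0,0,-90],-1],
  ],
)

```text
time: 6.02
tool_pos: [0.6376, -0.2227, 0.0634]
ee_rot: [3.14, 0.001, 1.603]
wrist_force: [4.7, -3.8, -2.8]
width: 0.0139
```

```bash
python3 -c "
from h import *
st()"
```

```text
t 6.03 [ 0.6376 -0.2227  0.0634] [1.799e+02 1.000e-01 9.190e+01] q [-0.42  0.42  1.24 -0.    1.47 -0.45] F [ 4.7 -3.8 -2.8] M [-0.54 -0.66  0.24] w 0.0139
```

Call:
move_arm(
  targets=[
    [[0,0,0],[0,0,0],0],
    [[0,0,0],[0,0,0],0.5],
    [[0,0,0],[0,0,0],0.5],
    [[0,0,0],[0,0,0],0.5],
    [[0,0,-60],[0,0,0],0.8],
    [[0,0,-120],[0,0,0],1],
    [[0,0,-180],[0,0,0],1],
    [[0,0,-240],[0,0,-10],1],
    [[60,0,-260],[0,0,-20],1],
    [[120,4,-260],[0,0,-30],1],
    [[154,8,-260],[0,0,-40],1],
    [[154,8,-260],[0,0,-50],1],
    [[154,8,-260],[0,0,-60],1],
    [[154,8,-260],[0,0,-70],1],
    [[154,8,-260],[0,0,-80],1],
    [[154,8,-260],[0,0,-88],1],
    [[154,8,-260],[0,0,-88],1],
  ],
)

```text
time: 8.15
tool_pos: [0.6393, -0.0679, 0.3235]
ee_rot: [3.141, -0.0, 3.14]
wrist_force: [-0.1, 0.4, -1.0]
width: 0.0939
```

```bash
python3 - <<'E'
from h import *
st(); im,c=snap("wrist","w2")
hsv=cv2.cvtColor(im,cv2.COLOR_BGR2HSV)
p=proj(c,[.64,-.067,.191])[0]; q=proj(c,[.637,-.222,.089])[0]; print(p,q)
Y=cv2.inRange(hsv,(10,120,140),(24,255,255))
x,y=p.astype(int)
a=cv2.resize(im[max(0,y-60):y+60,x-60:x+60],(480,480),interpolation=cv2.INTER_CUBIC)
print(im.shape,max(0,y-60),x-60)
b=cv2.resize(im,(320,240)); 
out=np.zeros((480,800,3),np.uint8); out[:,:480]=a; out[:240,480:]=b; cv2.imwrite("pics/w2.png",out)
E
```

```text
t 8.15 [ 0.6393 -0.0679  0.3235] [180.   -0.  179.9] q [-0.19  0.32  0.87  0.    1.96 -1.76] F [-0.1  0.4 -1. ] M [ 0.02 -0.    0.02] w 0.0939
[282.6842784  203.37120631] [174.22992778 183.4025705 ]
(420, 560, 3) 143 222
```

View pics/w2.png

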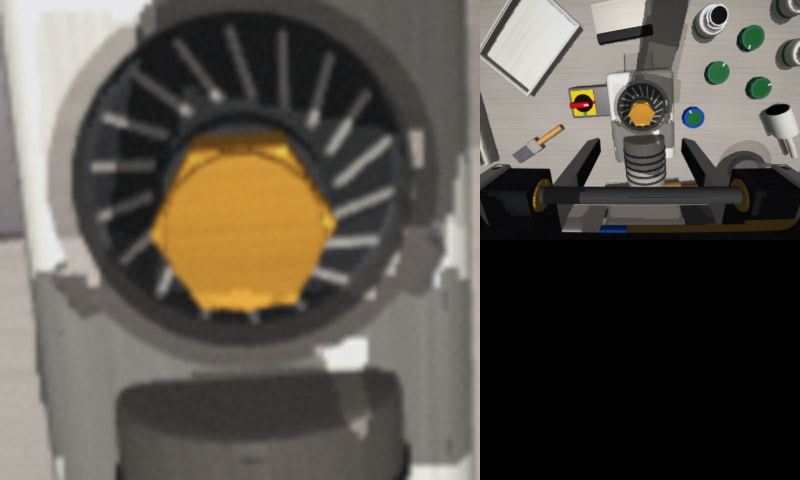

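```bash
python3 - <<'E'
from h import *
im,c=load("w2")
hx=np.array([(152,237),(337,222),(200,310),(297,303)])/4+[222,143]
w=onz(c,np.vstack([hx,[(244/4+222,228/4+143)]]),.189); print(w.round(4))
for a,b in((0,1),(2,3)): d=w[b]-w[a]; print(np.degrees(np.arctan2(d[1],d[0])), np.hypot(*d[:2]))
print(w[:4].mean(0), w[:2].mean(0))
go(*w[4][:2],.20,154)
E
```

```text
[[ 0.6392 -0.092   0.189 ]
 [ 0.635  -0.0411  0.189 ]
 [ 0.6604 -0.079   0.189 ]
 [ 0.6584 -0.0518  0.189 ]
 [ 0.6367 -0.0666  0.189 ]]
94.67430763834236 0.05110226521704272
94.23263862042675 0.027287994331044844
[ 0.64825505 -0.06597448  0.189     ] [ 0.63711952 -0.06655095  0.189     ]
go [  2.6   1.2 123.5] [ 0.  -0.  25.9]
```

Call:
move_arm(
  targets=[
    [[2.4,1.2,40],[0,0,10],1],
    [[2.4,1.2,80],[0,0,20],1],
    [[2.4,1.2,110],[0,0,25.5],1],
    [[2.4,1.2,130],[0,0,25.5],1],
    [[2.4,1.2,150],[0,0,25.5],1],
    [[2.4,1.2,159],[0,0,25.5],1],
    [[2.4,1.2,159],[0,0,25.5],1],
    [[2.4,1.2,159],[0,0,25.5],-1],
    [[2.4,1.2,159],[0,0,25.5],-1],
    [[2.4,1.2,159],[0,0,25.5],-1],
    [[2.4,1.2,159],[0,0,25.5],-1],
    [[2.4,1.2,159],[0,0,25.5],-1],
    [[2.4,1.2,159],[0,0,25.5],-1],
    [[2.4,1.2,159],[0,0,25.5],-1],
    [[2.4,1.2,159],[0,0,25.5],-1],
    [[2.4,1.2,159],[0,0,25.5],-1],
    [[2.4,1.2,159],[0,0,25.5],-1],
  ],
)

```text
time: 10.32
tool_pos: [0.6371, -0.0667, 0.1645]
ee_rot: [3.141, 0.0, 2.697]
wrist_force: [-0.3, -0.3, 0.9]
width: 0.0451
```

```bash
python3 -c "
from h import *
st()"
```

```text
t 10.32 [ 0.6371 -0.0667  0.1645] [180.    0.  154.5] q [-0.19  0.3   1.2   0.    1.64 -1.32] F [-0.3 -0.3  0.9] M [ 0.02 -0.    0.07] w 0.0451
```

Call:
move_arm(
  targets=[
    [[0,0,-0.5],[0,0,8],-1],
    [[0,0,-1.1],[0,0,16],-1],
    [[0,0,-1.6],[0,0,24],-1],
    [[0,0,-2.1],[0,0,32],-1],
    [[0,0,-2.7],[0,0,40],-1],
    [[0,0,-3.2],[0,0,48],-1],
    [[0,0,-3.7],[0,0,56],-1],
    [[0,0,-4.3],[0,0,64],-1],
    [[0,0,-4.8],[0,0,72],-1],
    [[0,0,-5.3],[0,0,80],-1],
  ],
)

```text
time: 11.58
tool_pos: [0.6368, -0.0667, 0.169]
ee_rot: [-3.14, 0.0, 1.296]
wrist_force: [-0.2, 0.2, -1.7]
width: 0.0452
```

```bash
python3 -c "
from h import *
st()"
```

```text
t 11.57 [ 0.6368 -0.0667  0.169 ] [-179.9    0.    74.2] q [-0.19  0.3   1.2   0.    1.65  0.08] F [-0.2  0.2 -1.7] M [-0.05  0.03  0.06] w 0.0452
```

Call:
move_arm(
  targets=[
    [[0,0,-0.5],[0,0,8],-1],
    [[0,0,-1.1],[0,0,16],-1],
    [[0,0,-1.6],[0,0,24],-1],
    [[0,0,-2.1],[0,0,32],-1],
    [[0,0,-2.7],[0,0,40],-1],
    [[0,0,-3.2],[0,0,48],-1],
    [[0,0,-3.7],[0,0,56],-1],
    [[0,0,-4.3],[0,0,64],-1],
    [[0,0,-4.8],[0,0,72],-1],
    [[0,0,-5.3],[0,0,80],-1],
    [[0,0,-5.9],[0,0,88],-1],
    [[0,0,-6.5],[0,0,96],-1],
    [[0,0,-7.1],[0,0,104],-1],
    [[0,0,-8],[0,0,108],-1],
    [[0,0,-10],[0,0,110],-1],
    [[0,0,-13],[0,0,110],-1],
  ],
)

```text
time: 13.58
tool_pos: [0.6368, -0.0667, 0.1823]
ee_rot: [3.141, 0.001, -0.619]
wrist_force: [-0.1, -0.4, -2.9]
width: 0.0447
```

```bash
python3 -c "
from h import *
st()"
```

```text
t 13.57 [ 0.6368 -0.0667  0.1823] [ 1.80e+02  1.00e-01 -3.55e+01] q [-0.19  0.3   1.17  0.    1.67  2.  ] F [-0.1 -0.4 -2.9] M [0.05 0.15 0.05] w 0.0447
```

```bash
python3 -c "
from h import *
go(.527,-.421,.25,-43)
go(.527,-.421,.010,-43)"
```

```text
go [116.1 352.3 -67.7] [0.  0.1 7.5]
go [116.3 352.2 172.3] [0.  0.1 7.5]
```

Call:
move_arm(
  targets=[
    [[0,0,-40],[0,0,0],-1],
    [[0,0,-90],[0,0,0],-1],
    [[20,50,-90],[0,0,2],-1],
    [[39,110,-90],[0,0,3],-1],
    [[58,170,-90],[0,0,5],-1],
    [[78,230,-90],[0,0,6],-1],
    [[97,290,-80],[0,0,7.5],-1],
    [[116,352,-67],[0,0,7.5],-1],
    [[116,352,-67],[0,0,7.5],-1],
    [[116,352,-10],[0,0,7.5],-1],
    [[116,352,45],[0,0,7.5],-1],
    [[116,352,100],[0,0,7.5],-1],
    [[116,352,140],[0,0,7.5],-1],
    [[116,352,155],[0,0,7.5],-1],
    [[116,352,155],[0,0,7.5],-1],
  ],
)

```text
time: 15.45
tool_pos: [0.5273, -0.42, 0.0275]
ee_rot: [-3.141, 0.001, -0.75]
wrist_force: [0.4, -0.2, -1.8]
width: 0.0448
```

```bash
python3 - <<'E'
from h import *
st(); im,c=snap("wrist","w3"); a=snap("side","s3")[0]; cv2.imwrite("pics/w3.png",np.hstack([cv2.resize(im,(400,300)),cv2.resize(a,(400,300))]))
print(proj(c,[[.62,-.394,.025],[.508,-.519,.025],[.332,-.353,.025],[.444,-.225,.025]]).round())
E
```

```text
t 15.45 [ 0.5273 -0.42    0.0275] [-1.80e+02  1.00e-01 -4.29e+01] q [-0.76  0.45  1.28  0.    1.41  1.56] F [ 0.4 -0.2 -1.8] M [0.05 0.08 0.01] w 0.0448
[[150. 179.]
 [417. 174.]
 [377. 450.]
 [183. 454.]]
```

View pics/w3.png

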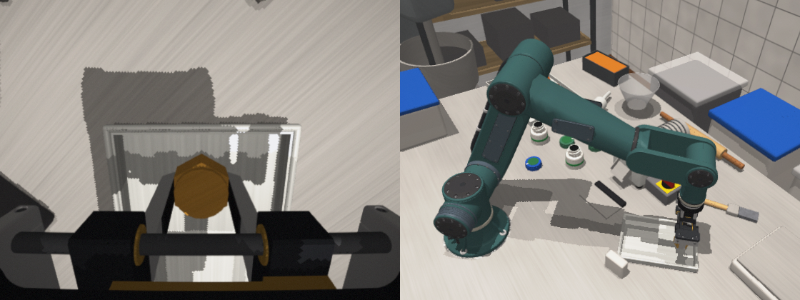

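Call:
move_arm(
  targets=[
    [[0,0,8],[0,0,0],-1],
    [[0,0,14],[0,0,0],-1],
    [[0,0,17],[0,0,0],-1],
    [[0,0,17],[0,0,0],-1],
    [[0,0,17],[0,0,0],0.3],
    [[0,0,17],[0,0,0],0.3],
    [[0,0,17],[0,0,0],0.3],
    [[0,0,0],[0,0,0],0.3],
    [[0,0,-50],[0,0,0],1],
    [[0,0,-110],[0,0,0],1],
    [[0,0,-170],[0,0,0],1],
    [[0,0,-230],[0,0,0],1],
    [[0,0,-260],[0,0,0],1],
    [[0,0,-260],[0,0,0],1],
  ],
)

```text
time: 17.3
tool_pos: [0.528, -0.4214, 0.2934]
ee_rot: [3.142, -0.01, -0.75]
wrist_force: [0.2, -0.3, 0.5]
width: 0.0938
```

```bash
python3 -c "
from h import *
st()
go(.6369,-.0667,.30,-25)
go(.6369,-.0667,.142,-25)"
```

```text
t 17.3 [ 0.528  -0.4214  0.2934] [180.   -0.6 -43. ] q [-0.76  0.38  0.85  0.    1.91  1.56] F [ 0.2 -0.3  0.5] M [0.04 0.15 0.07] w 0.0938
go [-162.1 -333.8   -8.1] [  0.1  -0.6 -18. ]
go [-163.6 -333.8  149.9] [  0.1  -0.6 -18. ]
```

Call:
move_arm(
  targets=[
    [[0,0,-8],[0,0,0],1],
    [[-30,-60,-8],[0,0.6,0],1],
    [[-60,-120,-8],[0,0,0],1],
    [[-90,-180,-8],[0,0,0],1],
    [[-120,-240,-8],[0,0,0],1],
    [[-145,-300,-8],[0,0,0],1],
    [[-162.5,-334,-8],[0,0,0],1],
    [[-162.5,-334,-8],[0,0,0],1],
    [[-162.5,-334,50],[0,0,0],1],
    [[-162.5,-334,100],[0,0,0],1],
    [[-162.5,-334,130],[0,0,0],1],
    [[-162.5,-334,140],[0,0,0],1],
    [[-162.5,-334,140],[0,0,0],1],
  ],
)

```text
time: 18.92
tool_pos: [0.6355, -0.0663, 0.147]
ee_rot: [3.14, 0.002, -0.751]
wrist_force: [-0.5, 0.6, 0.2]
width: 0.0942
```

```bash
python3 -c "
from h import *
st()
go(.6369,-.0667,.136,-43)"
```

```text
t 18.93 [ 0.6355 -0.0663  0.147 ] [ 1.799e+02  1.000e-01 -4.300e+01] q [-0.19  0.3   1.23 -0.    1.61  2.13] F [-0.5  0.6  0.2] M [ 0.06  0.14 -0.03] w 0.0942
go [ 1.3 -0.7 11. ] [ 0.1  0.1 -0. ]
```

Call:
move_arm(
  targets=[
    [[1.3,-0.7,11],[0,0,0],1],
    [[1.3,-0.7,11],[0,0,0],-1],
    [[1.3,-0.7,11],[0,0,0],-1],
    [[1.3,-0.7,11],[0,0,0],-1],
    [[1.3,-0.7,11],[0,0,0],-1],
    [[1.3,-0.7,11],[0,0,0],-1],
    [[1.3,-0.7,11],[0,0,0],-1],
    [[1.3,-0.7,11],[0,0,0],-1],
    [[1.3,-0.7,11],[0,0,0],-1],
    [[1.3,-0.7,11],[0,0,0],-1],
    [[1.3,-0.7,1],[0,0,0],-1],
    [[1.3,-0.7,-10],[0,0,0],-1],
    [[1.3,-0.7,-20],[0,0,0],-1],
  ],
)

```text
time: 20.55
tool_pos: [0.6376, -0.0658, 0.1683]
ee_rot: [-3.141, 0.0, -0.75]
wrist_force: [-0.1, 0.2, -3.5]
width: 0.0507
```

```bash
python3 -c "
from h import *
st()
go(.443,-.342,.32,-43)
go(.443,-.342,.036,-43)"
```

```text
t 20.55 [ 0.6376 -0.0658  0.1683] [-180.    0.  -43.] q [-0.19  0.3   1.2   0.    1.65  2.13] F [-0.1  0.2 -3.5] M [ 0.04  0.1  -0.01] w 0.0507
go [  46.   334.7 -151.8] [-0.  0.  0.]
go [ 46.  334.8 132.2] [-0.  0.  0.]
```

Call:
move_arm(
  targets=[
    [[0,0,-30],[0,0,0],-1],
    [[0,0,-70],[0,0,0],-1],
    [[0,0,-110],[0,0,0],-1],
    [[0,0,-130],[0,0,0],-1],
    [[6,45,-130],[0,0,0],-1],
    [[13,95,-130],[0,0,0],-1],
    [[20,145,-130],[0,0,0],-1],
    [[27,195,-130],[0,0,0],-1],
    [[34,245,-120],[0,0,0],-1],
    [[41,295,-90],[0,0,0],-1],
    [[46,335,-50],[0,0,0],-1],
    [[46,335,0],[0,0,0],-1],
    [[46,335,50],[0,0,0],-1],
    [[46,335,90],[0,0,0],-1],
    [[46,335,110],[0,0,0],-1],
    [[46,335,110],[0,0,0],-1],
  ],
)

```text
time: 22.55
tool_pos: [0.4416, -0.3412, 0.056]
ee_rot: [-3.141, 0.004, -0.75]
wrist_force: [-0.6, -0.3, -3.2]
width: 0.0512
```

```bash
python3 - <<'E'
from h import *
st(); im,c=snap("wrist","w4"); a=snap("side","s4")[0]; cv2.imwrite("pics/w4.png",np.hstack([cv2.resize(im,(400,300)),cv2.resize(a[100:400,160:560],(400,300))]))
E
```

```text
t 22.55 [ 0.4416 -0.3412  0.056 ] [-180.     0.3  -43. ] q [-0.76  0.18  1.56  0.    1.4   1.56] F [-0.6 -0.3 -3.2] M [ 0.05  0.05 -0.01] w 0.0512
```

View pics/w4.png

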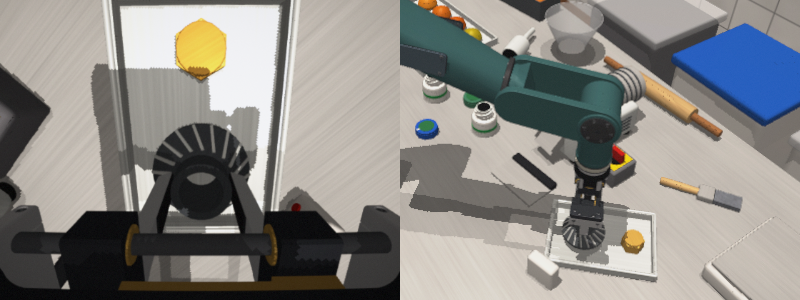

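Call:
move_arm(
  targets=[
    [[0,0,8],[0,0,0],-1],
    [[0,0,15],[0,0,0],-1],
    [[0,0,19],[0,0,0],-1],
    [[0,0,21],[0,0,0],-1],
    [[0,0,21],[0,0,0],-1],
  ],
)

```text
time: 23.28
tool_pos: [0.4426, -0.3423, 0.0366]
ee_rot: [-3.141, 0.0, -0.75]
wrist_force: [0.1, -0.1, -4.3]
width: 0.0509
```

```bash
python3 - <<'E'
from h import *
st()
E
```

```text
t 23.27 [ 0.4426 -0.3423  0.0366] [-180.    0.  -43.] q [-0.76  0.2   1.58  0.    1.36  1.56] F [ 0.1 -0.1 -4.3] M [ 0.09  0.11 -0.02] w 0.0509
```

Call:
move_arm(
  targets=[
    [[0,0,1],[0,0,0],-1],
    [[0,0,2],[0,0,0],-1],
    [[0,0,3],[0,0,0],-1],
    [[0,0,3],[0,0,0],0],
    [[0,0,3],[0,0,0],0.5],
    [[0,0,3],[0,0,0],0.5],
    [[0,0,3],[0,0,0],0.5],
    [[0,0,-17],[0,0,0],0.5],
    [[0,0,-70],[0,0,0],1],
    [[0,0,-130],[0,0,0],1],
    [[0,0,-190],[0,0,0],1],
    [[0,0,-250],[0,0,0],1],
    [[0,0,-270],[0,0,0],1],
    [[0,0,-270],[0,0,0],1],
  ],
)

```text
time: 25.02
tool_pos: [0.4433, -0.343, 0.3091]
ee_rot: [-3.142, -0.005, -0.75]
wrist_force: [-0.0, -0.8, -0.2]
width: 0.0938
```

```bash
python3 - <<'E'
from h import *
st(); im,c=snap("wrist","w5"); t,ct=snap("top","t5"); cv2.imwrite("pics/w5.png",np.hstack([cv2.resize(im,(380,285)),cv2.resize(t[130:415,80:460],(380,285))]))
go(.53,.22,.40,90)
E
```

```text
t 25.02 [ 0.4433 -0.343   0.3091] [-180.    -0.3  -43. ] q [-0.76  0.11  1.14  0.    1.88  1.56] F [-0.  -0.8 -0.2] M [0.03 0.12 0.04] w 0.0938
go [-319.6 -470.9  -94.1] [-2.00e-01  1.00e-01 -1.33e+02]
```

View pics/w5.png

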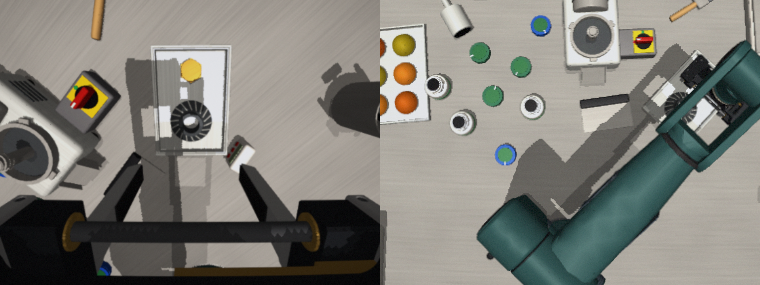

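Call:
move_arm(
  targets=[
    [[-20,-30,-60],[0,0,-10],1],
    [[-60,-80,-94],[0,0,-20],1],
    [[-100,-130,-94],[0,0,-30],1],
    [[-140,-180,-94],[0,0,-40],1],
    [[-170,-230,-94],[0,0,-50],1],
    [[-200,-280,-94],[0,0,-60],1],
    [[-230,-330,-94],[0,0,-70],1],
    [[-260,-380,-94],[0,0,-80],1],
    [[-290,-430,-94],[0,0,-90],1],
    [[-320,-471,-94],[0,0,-100],1],
    [[-320,-471,-94],[0,0,-110],1],
    [[-320,-471,-94],[0,0,-120],1],
    [[-320,-471,-94],[0,0,-130],1],
    [[-320,-471,-94],[0,0,-133],1],
    [[-320,-471,-94],[0,0,-133],1],
  ],
)

```text
time: 27.0
tool_pos: [0.5296, 0.2203, 0.3983]
ee_rot: [-3.137, 0.001, 1.57]
wrist_force: [0.0, -0.0, 0.2]
width: 0.0935
```

```bash
python3 - <<'E'
from h import *
st(); im,c=snap("wrist","w6"); cv2.imwrite("pics/w6.png",im)
P=dict(l1=(.6016,.2708,.024),l2=(.5605,.1447,.024),l3=(.4701,.2266,.024),c1=(.5063,.3526,.085),c2=(.3848,.3125,.085),c3=(.4376,.1049,.085))
for k,v in P.items(): print(k,proj(c,v)[0].round())
E
```

```text
t 27.0 [0.5296 0.2203 0.3983] [-1.798e+02  1.000e-01  9.000e+01] q [0.3  0.19 0.87 0.   2.08 0.3 ] F [ 0.  -0.   0.2] M [-0.06  0.03  0.05] w 0.0935
l1 [321. 142.]
l2 [298. 208.]
l3 [250. 166.]
c1 [267.  91.]
c2 [192. 118.]
c3 [231. 239.]
```

View pics/w6.png

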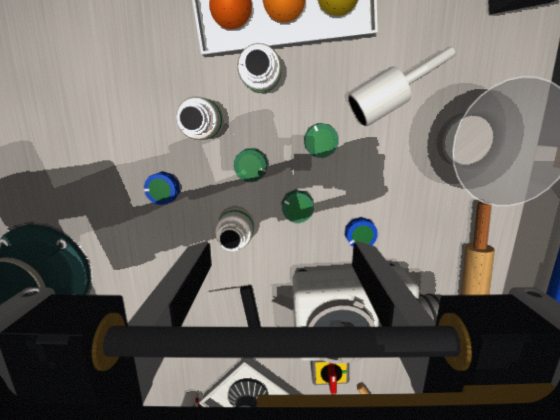

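```bash
cat >> h.py <<'E'
def comp(mask,px,r=45):
    m=np.zeros_like(mask); cv2.circle(m,tuple(int(v) for v in px),r,255,-1); m&=mask
    n,l,s,ce=cv2.connectedComponentsWithStats(m)
    d=np.linalg.norm(ce[1:]-px,axis=1)+ (s[1:,4]<40)*1000; k=1+np.argmin(d); mm=(l==k).astype(np.uint8)*255
    return mm,ce[k],s[k]
def lid(im,c,px,r=45):
    hsv=cv2.cvtColor(im,cv2.COLOR_BGR2HSV); G=cv2.inRange(hsv,(60,70,30),(95,255,255)); G=cv2.morphologyEx(G,cv2.MORPH_CLOSE,np.ones((3,3)))
    mm,ce,s=comp(G,px,r); h=cv2.convexHull(max(cv2.findContours(mm,0,1)[0],key=cv2.contourArea)); (x,y),_,_=cv2.fitEllipse(h)
    return (x,y),onz(c,[(x,y)],.018)[0],s
def can(im,c,px,r=30,z=.085):
    hsv=cv2.cvtColor(im,cv2.COLOR_BGR2HSV); K=cv2.inRange(hsv,(0,0,0),(180,255,70)); mm,ce,s=comp(K,px,r)
    h=cv2.convexHull(max(cv2.findContours(mm,0,1)[0],key=cv2.contourArea)); e=cv2.fitEllipse(h)
    return e,onz(c,[e[0]],z)[0],s
E
python3 - <<'E'
from h import *
im,c=load("w6")
for n,p in dict(l1=(321,142),l2=(298,208),l3=(250,166)).items(): r=lid(im,c,p,25); print(n,np.round(r[0],1),r[1].round(4),r[2])
for n,p in dict(c1=(258,63),c2=(192,118),c3=(231,239)).items(): r=can(im,c,p,14); print(n,r[0],r[1].round(4),r[2])
im,c=load("t5")
for n,p in dict(c1=(138,216),c2=(158,252),c3=(230,235)).items(): r=can(im,c,p,9); print(n,r[0],r[1].round(4))
r=.25
go(.6016,.2708,.15,200); go(.6016,.2708,.004,200)
E
```

```text
l1 [320.8 139.9] [0.6015 0.2748 0.018 ] [304 123  34  34 878]
l2 [297.4 206.1] [0.5599 0.1476 0.018 ] [282 190  32  33 776]
l3 [250.1 164.6] [0.4692 0.2291 0.018 ] [234 149  34  32 832]
c1 ((256.853515625, 61.97792434692383), (21.971553802490234, 23.863039016723633), 177.22763061523438) [0.4913 0.3948 0.085 ] [246  50  23  25 422]
c2 ((190.8113250732422, 117.7940673828125), (20.12228012084961, 22.15378189086914), 144.8854217529297) [0.3832 0.3132 0.085 ] [181 107  21  22 360]
c3 ((229.54776000976562, 238.71937561035156), (18.022933959960938, 19.85898780822754), 105.00495147705078) [0.4354 0.1052 0.085 ] [220 230  20  18 288]
c1 ((133.73973083496094, 214.0874481201172), (8.850665092468262, 12.4845609664917), 22.34905433654785) [0.4929 0.3906 0.085 ]
c2 ((158.18402099609375, 251.39724731445312), (10.606367111206055, 11.670186996459961), 15.988692283630371) [0.3857 0.3127 0.085 ]
c3 ((230.3292236328125, 235.00254821777344), (11.106733322143555, 11.368120193481445), 92.23780059814453) [0.4379 0.1051 0.085 ]
go [ 50.8  72.8 248.3] [  -0.2   -0.2 -110. ]
go [ 51.   73.3 394.3] [  -0.2   -0.2 -110. ]
```

Call:
move_arm(
  targets=[
    [[6,9,40],[0,0,-10],1],
    [[12,18,80],[0,0,-20],1],
    [[18,27,120],[0,0,-30],1],
    [[24,36,160],[0,0,-40],1],
    [[30,45,190],[0,0,-50],1],
    [[36,54,210],[0,0,-60],1],
    [[42,63,230],[0,0,-70],1],
    [[52,73,238],[0,0,-80],1],
    [[52,73,238],[0,0,-90],1],
    [[52,73,238],[0,0,-100],1],
    [[52,73,238],[0,0,-110],1],
    [[52,73,238],[0,0,-120],1],
    [[52,73,238],[0,0,-130],1],
    [[52,73,238],[0,0,-130],1],
  ],
)

```text
time: 28.8
tool_pos: [0.6023, 0.2722, 0.1617]
ee_rot: [3.141, -0.002, -2.446]
wrist_force: [-0.2, -0.1, 0.1]
width: 0.094
```

```bash
python3 - <<'E'
from h import *
st(); im,c=snap("wrist","w7"); p=proj(c,(.6016,.2725,.018))[0]; r=lid(im,c,p,60); print(p,r)
go(*r[1][:2],.004,220)
E
```

```text
t 28.8 [0.6023 0.2722 0.1617] [ 1.800e+02 -1.000e-01 -1.401e+02] q [ 0.34  0.35  1.15  0.    1.65 -1.93] F [-0.2 -0.1  0.1] M [ 0.06  0.02 -0.  ] w 0.094
[282.37800064 200.56967141] ((283.462158203125, 200.4864501953125), array([0.6007386 , 0.27338098, 0.018     ]), array([ 256,  173,   56,   56, 2337], dtype=int32))
go [  0.3   1.9 157.9] [ 0.  -0.1 -0.2]
```

Call:
move_arm(
  targets=[
    [[0,1.5,55],[0,0,0],1],
    [[0,1.5,105],[0,0,0],1],
    [[0,1.5,140],[0,0,0],1],
    [[0,1.5,157],[0,0,0],1],
    [[0,1.5,157],[0,0,0],1],
    [[0,1.5,157],[0,0,0],-1],
    [[0,1.5,157],[0,0,0],-1],
    [[0,1.5,157],[0,0,0],-1],
    [[0,1.5,157],[0,0,0],-1],
    [[0,1.5,157],[0,0,0],-1],
    [[0,1.5,157],[0,0,0],-1],
    [[0,1.5,157],[0,0,0],-1],
  ],
)

```text
time: 30.35
tool_pos: [0.6024, 0.2739, 0.007]
ee_rot: [-3.141, 0.002, -2.443]
wrist_force: [-1.7, 0.5, 6.0]
width: 0.0627
```

```bash
python3 - <<'E'
from h import *
st(); go(.492,.3935,.135,220)
E
```

```text
t 30.35 [0.6024 0.2739 0.007 ] [-1.8e+02  1.0e-01 -1.4e+02] q [ 0.34  0.44  1.34  0.    1.36 -1.93] F [-1.7  0.5  6. ] M [ 0.19  0.27 -0.08] w 0.0627
go [   7.4  162.5 -128. ] [-0.   0.1  0. ]
```

Call:
move_arm(
  targets=[
    [[0,0,-40],[0,0,0],-1],
    [[0,0,-100],[0,0,0],-1],
    [[0,30,-153],[0,0,0],-1],
    [[-20,80,-153],[0,0,0],-1],
    [[-45,130,-153],[0,0,0],-1],
    [[-65,162,-153],[0,0,0],-1],
    [[-65,162,-153],[0,0,0],-1],
    [[-65,162,-153],[0,0,0],-1],
  ],
)

```text
time: 31.35
tool_pos: [0.5474, 0.4386, 0.1577]
ee_rot: [-3.141, -0.002, -2.444]
wrist_force: [-0.3, -0.5, -0.7]
width: 0.0629
```

```bash
python3 - <<'E'
from h import *
st(); im,c=snap("wrist","w8"); p=proj(c,(.492,.3935,.085))[0]; 
try:
  r=can(im,c,p,40); print(p,r); go(*r[1][:2],.105,220)
except Exception as e: print(p,e)
cv2.imwrite("pics/w8.png",cv2.resize(im,(784,588),interpolation=cv2.INTER_CUBIC))
E
```

```text
t 31.35 [0.5474 0.4386 0.1577] [-1.8e+02 -1.0e-01 -1.4e+02] q [ 0.6   0.44  1.03 -0.    1.67 -1.67] F [-0.3 -0.5 -0.7] M [0.07 0.01 0.05] w 0.0629
[283.29905504 138.90566765] (((284.49249267578125, 138.33538818359375), (42.44463348388672, 45.31758117675781), 3.1981260776519775), array([0.49100362, 0.39396466, 0.085     ]), array([ 264,  116,   42,   46, 1522], dtype=int32))
go [71.8  2.6 53.2] [-0.  -0.1 -0.1]
```

View pics/w8.png

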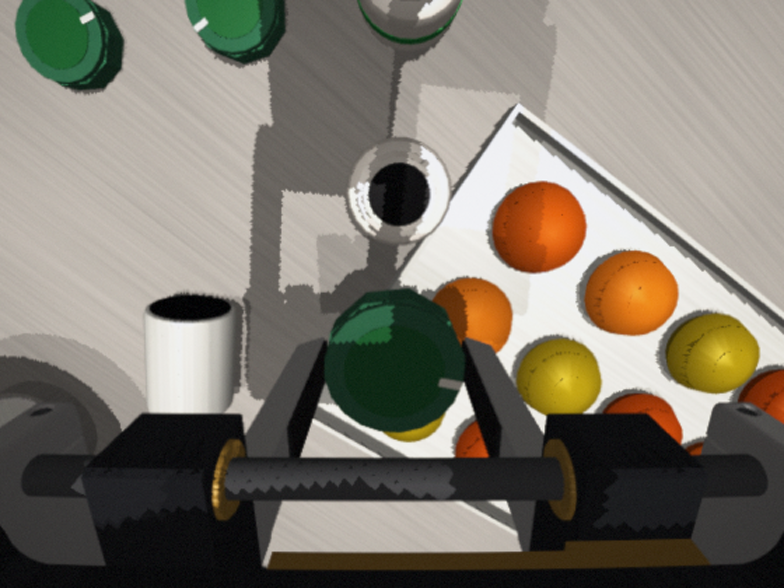

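```bash
python3 - <<'E'
from h import *
im,c=load("w8"); o=status.get_obs(); M=R.from_euler('xyz',o["ee_rot"])
for z in(.1747,.169): print(M.inv().apply(onz(c,[(396.5/1.4,360/1.4)],z)-o["tool_pos"])*1e3, c[3])
E
```

```text
[[  5.61014408   1.17039002 -16.61440549]] [0.48491688 0.38573473 0.33788158]
[[  2.93898646   1.20990746 -10.91813712]] [0.48491688 0.38573473 0.33788158]
```

Call:
move_arm(
  targets=[
    [[40,1.5,0],[0,0,0],-1],
    [[70,1.5,0],[0,0,0],-1],
    [[70,1.5,0],[0,0,0],-1],
    [[70,1.5,40],[0,0,0],-1],
    [[70,1.5,60],[0,0,0],-1],
    [[70,1.5,64],[0,0,0],-1],
    [[70,1.5,66],[0,0,0],-1],
    [[70,1.5,68],[0,0,0],-1],
    [[70,1.5,70],[0,0,0],-1],
    [[70,1.5,72],[0,0,0],-1],
    [[70,1.5,72],[0,0,0],-1],
  ],
)

```text
time: 32.78
tool_pos: [0.4928, 0.3956, 0.0867]
ee_rot: [3.141, 0.0, -2.443]
wrist_force: [-0.6, -0.6, -1.0]
width: 0.0629
```

```bash
python3 - <<'E'
from h import *
st()
E
```

```text
t 32.77 [0.4928 0.3956 0.0867] [ 180.    0. -140.] q [ 0.59  0.32  1.34  0.    1.49 -1.68] F [-0.6 -0.6 -1. ] M [0.01 0.11 0.01] w 0.0629
```

Call:
move_arm(
  targets=[
    [[0,0,1],[0,0,0],-1],
    [[0,0,2],[0,0,0],-1],
    [[0,0,3],[0,0,0],-1],
    [[0,0,4],[0,0,0],-1],
    [[0,0,4],[0,0,0],-1],
  ],
)

```text
time: 33.4
tool_pos: [0.4928, 0.3955, 0.0827]
ee_rot: [3.141, -0.0, -2.443]
wrist_force: [0.2, -0.3, -0.7]
width: 0.0627
```

```bash
python3 - <<'E'
from h import *
st()
E
```

```text
t 33.4 [0.4928 0.3955 0.0827] [ 180.   -0. -140.] q [ 0.59  0.32  1.34  0.    1.48 -1.68] F [ 0.2 -0.3 -0.7] M [0.04 0.11 0.01] w 0.0627
```

Call:
move_arm(
  targets=[
    [[0,0,1],[0,0,0],-1],
    [[0,0,2],[0,0,0],-1],
    [[0,0,3],[0,0,0],-1],
    [[0,0,4],[0,0,0],-1],
    [[0,0,5],[0,0,0],-1],
    [[0,0,5],[0,0,0],-1],
  ],
)

```text
time: 34.15
tool_pos: [0.4933, 0.3959, 0.0816]
ee_rot: [-3.141, 0.003, -2.443]
wrist_force: [-3.8, -2.9, 10.9]
width: 0.0628
```

```bash
python3 - <<'E'
from h import *
st()
E
```

```text
t 34.15 [0.4933 0.3959 0.0816] [-180.     0.2 -140. ] q [ 0.59  0.32  1.35  0.    1.47 -1.68] F [-3.8 -2.9 10.9] M [-0.35  0.91  0.06] w 0.0628
```

Call:
move_arm(
  targets=[
    [[0,0,-2],[0,0,0],-1],
    [[0,0,-1.4],[0,0,9],-1],
    [[0,0,-0.7],[0,0,18],-1],
    [[0,0,0],[0,0,27],-1],
    [[0,0,0.6],[0,0,36],-1],
    [[0,0,1.2],[0,0,45],-1],
    [[0,0,1.8],[0,0,54],-1],
    [[0,0,2.5],[0,0,63],-1],
    [[0,0,3.1],[0,0,72],-1],
    [[0,0,3.7],[0,0,81],-1],
    [[0,0,4.4],[0,0,90],-1],
    [[0,0,4.4],[0,0,90],-1],
  ],
)

```text
time: 35.65
tool_pos: [0.4931, 0.3955, 0.0766]
ee_rot: [3.14, 0.0, 2.268]
wrist_force: [-4.1, -2.9, 11.2]
width: 0.0631
```

```bash
python3 - <<'E'
from h import *
st()
E
```

```text
t 35.65 [0.4931 0.3955 0.0766] [179.9   0.  129.9] q [ 0.59  0.32  1.35 -0.    1.47 -0.11] F [-4.1 -2.9 11.2] M [-0.6   0.97 -0.16] w 0.0631
```

Call:
move_arm(
  targets=[
    [[0,0,0.4],[0,0,8],-1],
    [[0,0,0.8],[0,0,16],-1],
    [[0,0,1.2],[0,0,24],-1],
    [[0,0,1.2],[0,0,24],-1],
  ],
)

```text
time: 36.15
tool_pos: [0.493, 0.3952, 0.075]
ee_rot: [3.14, 0.0, 1.849]
wrist_force: [-4.3, -2.9, 10.4]
width: 0.063
```

```bash
python3 - <<'E'
from h import *
st()
E
```

```text
t 36.15 [0.493  0.3952 0.075 ] [179.9   0.  105.9] q [ 0.59  0.32  1.35 -0.    1.46  0.31] F [-4.3 -2.9 10.4] M [-0.65  0.95 -0.07] w 0.063
```

Call:
move_arm(
  targets=[
    [[0,0,0.6],[0,0,8],-1],
    [[0,0,1.1],[0,0,16],-1],
    [[0,0,1.1],[0,0,16],-1],
  ],
)

```text
time: 36.52
tool_pos: [0.4931, 0.3954, 0.0741]
ee_rot: [3.14, -0.001, 1.57]
wrist_force: [-4.7, -2.2, 10.2]
width: 0.0632
```

```bash
python3 - <<'E'
from h import *
st()
E
```

```text
t 36.52 [0.4931 0.3954 0.0741] [179.9  -0.   89.9] q [ 0.59  0.32  1.35 -0.    1.46  0.59] F [-4.7 -2.2 10.2] M [-0.62  0.94 -0.04] w 0.0632
```

Call:
move_arm(
  targets=[
    [[0,0,0.5],[0,0,8],-1],
    [[0,0,1.0],[0,0,16],-1],
    [[0,0,1.0],[0,0,16],-1],
  ],
)

```text
time: 36.9
tool_pos: [0.4932, 0.3957, 0.074]
ee_rot: [3.14, -0.002, 1.291]
wrist_force: [-4.6, -2.9, 12.0]
width: 0.0629
```

```bash
python3 - <<'E'
from h import *
st()
E
```

```text
t 36.9 [0.4932 0.3957 0.074 ] [ 1.799e+02 -1.000e-01  7.390e+01] q [ 0.59  0.32  1.35 -0.    1.46  0.87] F [-4.6 -2.9 12. ] M [-0.64  1.16 -0.1 ] w 0.0629
```

Call:
move_arm(
  targets=[
    [[0,0,0],[0,0,8],-1],
    [[0,0,0],[0,0,16],-1],
    [[0,0,0],[0,0,16],-1],
  ],
)

```text
time: 37.28
tool_pos: [0.4933, 0.3955, 0.0739]
ee_rot: [3.14, -0.002, 1.011]
wrist_force: [-5.0, -3.2, 12.9]
width: 0.0629
```

```bash
python3 - <<'E'
from h import *
st()
E
```

```text
t 37.27 [0.4933 0.3955 0.0739] [ 1.799e+02 -1.000e-01  5.790e+01] q [ 0.59  0.32  1.35 -0.    1.46  1.15] F [-5.  -3.2 12.9] M [-0.66  1.1  -0.15] w 0.0629
```

Call:
move_arm(
  targets=[
    [[0,0,-2],[0,0,0],-1],
    [[0,0,-4],[0,0,0],-1],
    [[0,0,-4],[0,0,0],0.7],
    [[0,0,-4],[0,0,0],0.7],
    [[0,0,-4],[0,0,0],0.7],
    [[0,0,-4],[0,0,0],0.7],
    [[0,0,-40],[0,0,0],0.7],
    [[0,0,-100],[0,0,0],1],
    [[0,0,-120],[0,0,-10],1],
    [[0,0,-120],[0,0,-20],1],
    [[0,0,-120],[0,0,-30],1],
    [[0,0,-120],[0,0,-40],1],
    [[0,0,-120],[0,0,-50],1],
    [[0,0,-120],[0,0,-60],1],
    [[0,0,-120],[0,0,-70],1],
    [[0,0,-120],[0,0,-80],1],
  ],
)

```text
time: 39.28
tool_pos: [0.4929, 0.3956, 0.19]
ee_rot: [3.141, -0.0, 2.414]
wrist_force: [-0.5, 0.0, -0.1]
width: 0.094
```

```bash
python3 - <<'E'
from h import *
st(); im,c=snap("wrist","w9"); cv2.imwrite("pics/w9.png",im)
p=proj(c,(.491,.394,.091))[0]; print(p)
go(.470,.2275,.16,220)
E
```

```text
t 39.27 [0.4929 0.3956 0.19  ] [180.   -0.  138.3] q [ 0.59  0.27  1.18  0.    1.68 -0.26] F [-0.5  0.  -0.1] M [ 0.   -0.04  0.07] w 0.094
[279.20051196 210.608989  ]
go [ -94.1 -141.1   30. ] [  0.    0.  -81.5]
```

View pics/w9.png

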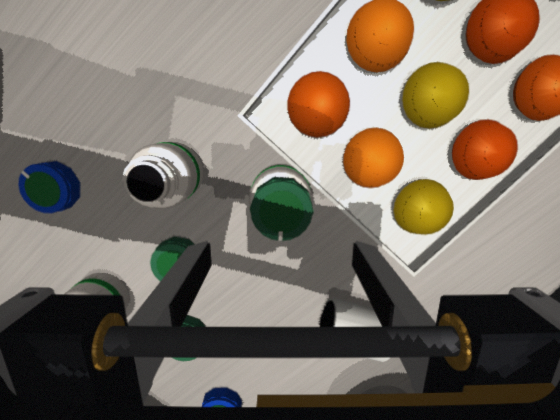

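Call:
move_arm(
  targets=[
    [[-20,-30,0],[0,0,-10],1],
    [[-40,-60,0],[0,0,-20],1],
    [[-60,-90,10],[0,0,-30],1],
    [[-80,-120,20],[0,0,-40],1],
    [[-94,-141,28],[0,0,-50],1],
    [[-94,-141,28],[0,0,-60],1],
    [[-94,-141,28],[0,0,-70],1],
    [[-94,-141,28],[0,0,-81.5],1],
    [[-94,-141,28],[0,0,-81.5],1],
  ],
)

```text
time: 40.45
tool_pos: [0.4685, 0.2278, 0.1622]
ee_rot: [-3.142, 0.0, -2.455]
wrist_force: [-0.3, -1.0, 0.3]
width: 0.094
```

```bash
python3 - <<'E'
from h import *
st(); im,c=snap("wrist","w10"); p=proj(c,(.470,.2275,.018))[0]; r=lid(im,c,p,60); print(p,r)
go(*r[1][:2],.004,220)
E
```

```text
t 40.45 [0.4685 0.2278 0.1622] [-180.     0.  -140.7] q [ 0.34  0.03  1.51  0.    1.59 -1.91] F [-0.3 -1.   0.3] M [ 0.06  0.04 -0.03] w 0.094
[280.76432052 201.37756524] ((281.9242248535156, 199.77377319335938), array([0.46771382, 0.22732975, 0.018     ]), array([ 255,  172,   55,   56, 2342], dtype=int32))
go [  1.    0.  158.2] [-0.   0.  -0.7]
```

Call:
move_arm(
  targets=[
    [[1,0,55],[0,0,0],1],
    [[1,0,105],[0,0,0],1],
    [[1,0,140],[0,0,0],1],
    [[1,0,156],[0,0,0],1],
    [[1,0,156],[0,0,0],1],
    [[1,0,156],[0,0,0],-1],
    [[1,0,156],[0,0,0],-1],
    [[1,0,156],[0,0,0],-1],
    [[1,0,156],[0,0,0],-1],
    [[1,0,156],[0,0,0],-1],
    [[1,0,156],[0,0,0],-1],
    [[1,0,156],[0,0,0],-1],
  ],
)

```text
time: 42.0
tool_pos: [0.4681, 0.2275, 0.0069]
ee_rot: [-3.141, 0.001, -2.452]
wrist_force: [-1.0, 0.6, 5.2]
width: 0.0614
```

```bash
python3 - <<'E'
from h import *
st(); go(.3845,.3128,.16,220)
E
```

```text
t 42.0 [0.4681 0.2275 0.0069] [-1.800e+02  1.000e-01 -1.405e+02] q [ 0.34  0.15  1.71  0.    1.28 -1.92] F [-1.   0.6  5.2] M [ 0.16  0.26 -0.1 ] w 0.0614
go [  10.   119.  -153.2] [-0.   0.1 -0.5]
```

Call:
move_arm(
  targets=[
    [[0,0,-40],[0,0,0],-1],
    [[0,0,-100],[0,0,0],-1],
    [[0,0,-153],[0,0,0],-1],
    [[-30,60,-153],[0,0,0],-1],
    [[-60,119,-153],[0,0,0],-1],
    [[-60,119,-153],[0,0,0],-1],
    [[-60,119,-153],[0,0,0],-1],
    [[-60,119,-153],[0,0,0],-1],
  ],
)

```text
time: 43.0
tool_pos: [0.4385, 0.3558, 0.1586]
ee_rot: [-3.141, -0.001, -2.454]
wrist_force: [0.4, -0.6, -0.7]
width: 0.0612
```

```bash
python3 - <<'E'
from h import *
st(); im,c=snap("wrist","w11"); p=proj(c,(.3845,.3128,.085))[0]; print(p)
r=can(im,c,p,40); print(r); go(*r[1][:2],.105,220)
E
```

```text
t 43.0 [0.4385 0.3558 0.1586] [-1.800e+02 -1.000e-01 -1.406e+02] q [ 0.58  0.13  1.41 -0.    1.6  -1.68] F [ 0.4 -0.6 -0.7] M [ 0.06  0.01 -0.03] w 0.0612
[283.33104271 141.64960511]
(((284.4295654296875, 140.33250427246094), (42.36086654663086, 44.9812126159668), 1.0545367002487183), array([0.38308001, 0.31282469, 0.085     ]), array([ 264,  118,   42,   46, 1509], dtype=int32))
go [70.2  2.2 53.9] [-0.  -0.  -0.6]
```

Call:
move_arm(
  targets=[
    [[40,1.2,0],[0,0,0],-1],
    [[70,1.2,0],[0,0,0],-1],
    [[70,1.2,0],[0,0,0],-1],
    [[70,1.2,40],[0,0,0],-1],
    [[70,1.2,60],[0,0,0],-1],
    [[70,1.2,64],[0,0,0],-1],
    [[70,1.2,67],[0,0,0],-1],
    [[70,1.2,69],[0,0,0],-1],
    [[70,1.2,71],[0,0,0],-1],
    [[70,1.2,73],[0,0,0],-1],
    [[70,1.2,75],[0,0,0],-1],
    [[70,1.2,76],[0,0,0],-1],
    [[70,1.2,76],[0,0,0],-1],
  ],
)

```text
time: 44.68
tool_pos: [0.384, 0.3139, 0.0857]
ee_rot: [-3.141, 0.002, -2.452]
wrist_force: [-2.1, -2.6, 10.0]
width: 0.0614
```

```bash
python3 - <<'E'
from h import *
st()
E
```

```text
t 44.67 [0.384  0.3139 0.0857] [-1.800e+02  1.000e-01 -1.405e+02] q [ 0.57  0.02  1.68 -0.    1.44 -1.69] F [-2.1 -2.6 10. ] M [-0.28  0.65  0.06] w 0.0614
```

Call:
move_arm(
  targets=[
    [[0,0,-0.6],[0,0,0],-1],
    [[0,0,0],[0,0,9],-1],
    [[0,0,0.6],[0,0,18],-1],
    [[0,0,1.3],[0,0,27],-1],
    [[0,0,1.9],[0,0,36],-1],
    [[0,0,2.5],[0,0,45],-1],
    [[0,0,3.1],[0,0,54],-1],
    [[0,0,3.8],[0,0,63],-1],
    [[0,0,4.4],[0,0,72],-1],
    [[0,0,5],[0,0,81],-1],
    [[0,0,5.6],[0,0,90],-1],
    [[0,0,6.3],[0,0,99],-1],
    [[0,0,6.3],[0,0,99],-1],
  ],
)

```text
time: 46.3
tool_pos: [0.3858, 0.3164, 0.0815]
ee_rot: [3.132, -0.003, 2.102]
wrist_force: [-1.3, 0.9, 12.3]
width: 0.0612
```

```bash
python3 - <<'E'
from h import *
st()
E
```

```text
t 46.3 [0.3858 0.3164 0.0815] [ 1.794e+02 -1.000e-01  1.204e+02] q [0.57 0.03 1.69 0.   1.42 0.04] F [-1.3  0.9 12.3] M [ 0.31  0.31 -0.28] w 0.0612
```

```bash
python3 - <<'E'
from h import *
im,c=snap("wrist","w12"); a,_=snap("side","s12"); x,y=proj(_,[.384,.313,.08])[0].astype(int); print(x,y)
cv2.imwrite("pics/w12.png",np.hstack([cv2.resize(im[130:350,140:420],(420,330),interpolation=cv2.INTER_CUBIC),cv2.resize(a[y-55:y+55,x-60:x+60],(360,330),interpolation=cv2.INTER_CUBIC)]))
E
```

```text
193 176
```

View pics/w12.png

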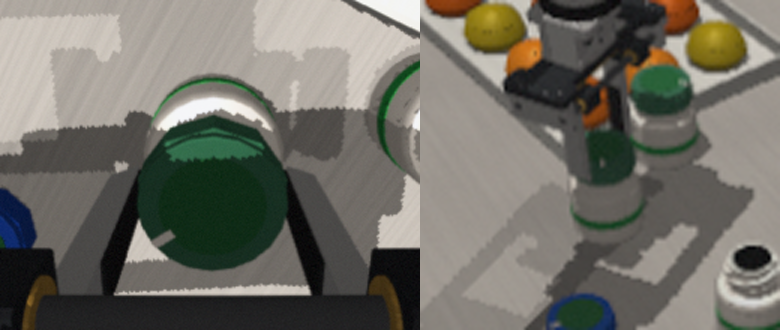

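Call:
move_arm(
  targets=[
    [[0,0,0],[0,0,0],-1],
    [[0,0,0],[0,0,8],-1],
    [[0,0,0.5],[0,0,16],-1],
    [[0,0,0.5],[0,0,16],-1],
  ],
)

```text
time: 46.9
tool_pos: [0.386, 0.3162, 0.0808]
ee_rot: [3.133, -0.004, 1.823]
wrist_force: [-2.2, -0.2, 12.8]
width: 0.0616
```

```bash
python3 - <<'E'
from h import *
st()
E
```

```text
t 46.9 [0.386  0.3162 0.0808] [179.5  -0.3 104.4] q [0.57 0.03 1.69 0.   1.42 0.32] F [-2.2 -0.2 12.8] M [ 0.18  0.14 -0.27] w 0.0616
```

Call:
move_arm(
  targets=[
    [[0,0,-3],[0,0,0],-1],
    [[0,0,-3],[0,0,0],-1],
    [[0,0,-2.5],[0,0,8],-1],
    [[0,0,-2],[0,0,16],-1],
    [[0,0,-2],[0,0,16],-1],
  ],
)

```text
time: 47.52
tool_pos: [0.3853, 0.3149, 0.0805]
ee_rot: [3.137, -0.003, 1.544]
wrist_force: [2.2, 2.0, 7.8]
width: 0.0612
```

```bash
python3 - <<'E'
from h import *
st()
E
```

```text
t 47.52 [0.3853 0.3149 0.0805] [179.7  -0.2  88.4] q [0.57 0.03 1.69 0.   1.42 0.6 ] F [2.2 2.  7.8] M [ 0.35 -0.33 -0.18] w 0.0612
```

Call:
move_arm(
  targets=[
    [[0,0,-2],[0,0,-10],-1],
    [[0,0,-3],[0,0,-20],-1],
    [[0,0,-3.7],[0,0,-30],-1],
    [[0,0,-4.4],[0,0,-40],-1],
    [[0,0,-5.1],[0,0,-50],-1],
    [[0,0,-5.8],[0,0,-60],-1],
    [[0,0,-6.5],[0,0,-70],-1],
    [[0,0,-7.2],[0,0,-80],-1],
    [[0,0,-8],[0,0,-90],-1],
    [[0,0,-9],[0,0,-100],-1],
    [[0,0,-10],[0,0,-110],-1],
    [[0,0,-11],[0,0,-120],-1],
    [[0,0,-12],[0,0,-131],-1],
    [[0,0,-12],[0,0,-131],-1],
  ],
)

```text
time: 49.28
tool_pos: [0.3825, 0.3127, 0.089]
ee_rot: [-3.141, -0.004, -2.454]
wrist_force: [-0.1, 0.5, -1.5]
width: 0.0615
```

```bash
python3 - <<'E'
from h import *
st()
E
```

```text
t 49.27 [0.3825 0.3127 0.089 ] [-180.    -0.2 -140.6] q [ 0.57  0.02  1.68 -0.    1.45 -1.69] F [-0.1  0.5 -1.5] M [ 0.03 -0.03 -0.01] w 0.0615
```

Call:
move_arm(
  targets=[
    [[0,0,-20],[0,0,0],-1],
    [[0,0,-70],[0,0,0],-1],
    [[-40,0,-71],[0,0,0],-1],
    [[-70,0,-71],[0,0,0],-1],
    [[-70,0,-71],[0,0,0],-1],
    [[-70,0,-71],[0,0,0],-1],
  ],
)

```text
time: 50.02
tool_pos: [0.4365, 0.3573, 0.1603]
ee_rot: [3.142, -0.003, -2.454]
wrist_force: [-0.1, -0.2, 0.1]
width: 0.0615
```

```bash
python3 - <<'E'
from h import *
st(); im,c=snap("wrist","w13"); p=proj(c,(.3845,.3135,.085))[0]; print(p)
r=can(im,c,p,40); print(r); go(*r[1][:2],.105,220)
a=cv2.resize(im[80:190,230:340],(396,396),interpolation=cv2.INTER_CUBIC); b=cv2.resize(im[190:330,210:350],(396,396),interpolation=cv2.INTER_CUBIC)
cv2.imwrite("pics/w13.png",np.hstack([a,b]))
E
```

```text
t 50.02 [0.4365 0.3573 0.1603] [ 180.    -0.2 -140.6] q [ 0.59  0.13  1.41 -0.    1.6  -1.67] F [-0.1 -0.2  0.1] M [ 0.06  0.06 -0.01] w 0.0615
[280.94315802 142.96070507]
(((281.55987548828125, 142.04708862304688), (41.98527526855469, 44.62649917602539), 0.7249095439910889), array([0.3835829 , 0.31342299, 0.085     ]), array([ 261,  120,   42,   45, 1485], dtype=int32))
go [68.6 -0.3 55.8] [ 0.  -0.1 -0.6]
```

View pics/w13.png

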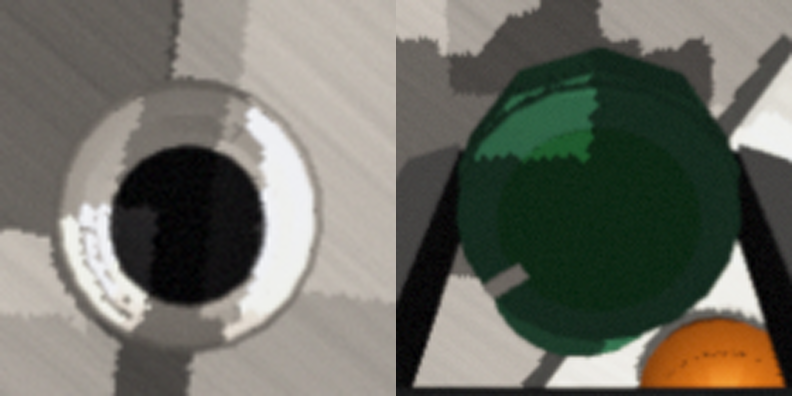

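Call:
move_arm(
  targets=[
    [[35,-1.3,0],[0,0,10],-1],
    [[68.6,-1.3,0],[0,0,20],-1],
    [[68.6,-1.3,20],[0,0,30],-1],
    [[68.6,-1.3,40],[0,0,40],-1],
    [[68.6,-1.3,55],[0,0,50],-1],
    [[68.6,-1.3,64],[0,0,50],-1],
    [[68.6,-1.3,68],[0,0,50],-1],
    [[68.6,-1.3,71],[0,0,50],-1],
    [[68.6,-1.3,73],[0,0,50],-1],
    [[68.6,-1.3,75],[0,0,50],-1],
    [[68.6,-1.3,77],[0,0,50],-1],
    [[68.6,-1.3,78],[0,0,50],-1],
    [[68.6,-1.3,78],[0,0,50],-1],
  ],
)

```text
time: 51.7
tool_pos: [0.386, 0.314, 0.0846]
ee_rot: [3.14, 0.002, 2.959]
wrist_force: [-1.4, -0.8, 6.3]
width: 0.0611
```

```bash
python3 - <<'E'
from h import *
st()
E
```

```text
t 51.7 [0.386  0.314  0.0846] [1.799e+02 1.000e-01 1.695e+02] q [ 0.57  0.03  1.68  0.    1.44 -0.82] F [-1.4 -0.8  6.3] M [ 0.07  0.16 -0.01] w 0.0611
```

Call:
move_arm(
  targets=[
    [[0,0,0.7],[0,0,10],-1],
    [[0,0,1.4],[0,0,20],-1],
    [[0,0,2.1],[0,0,30],-1],
    [[0,0,2.8],[0,0,40],-1],
    [[0,0,2.8],[0,0,40],-1],
  ],
)

```text
time: 52.32
tool_pos: [0.388, 0.3163, 0.0845]
ee_rot: [3.131, -0.001, 2.26]
wrist_force: [-0.1, 1.2, 10.9]
width: 0.0613
```

```bash
python3 - <<'E'
from h import *
st()
E
```

```text
t 52.33 [0.388  0.3163 0.0845] [179.4  -0.  129.5] q [ 0.57  0.03  1.68  0.    1.43 -0.12] F [-0.1  1.2 10.9] M [ 0.51 -0.11  0.07] w 0.0613
```

Call:
move_arm(
  targets=[
    [[0,0,-3],[0,0,-10],-1],
    [[0,0,-6],[0,0,-20],-1],
    [[0,0,-10],[0,0,-30],-1],
    [[0,0,-14],[0,0,-40],-1],
    [[0,0,-50],[0,0,-40],-1],
    [[0,0,-75],[0,0,-50],-1],
    [[0,0,-75],[0,0,-60],-1],
    [[0,0,-75],[0,0,-70],-1],
    [[0,0,-75],[0,0,-80],-1],
    [[0,0,-75],[0,0,-90],-1],
    [[0,0,-75],[0,0,-90],-1],
  ],
)

```text
time: 53.7
tool_pos: [0.3853, 0.3135, 0.155]
ee_rot: [3.142, -0.0, -2.454]
wrist_force: [-0.1, 0.4, -0.5]
width: 0.0612
```

```bash
python3 - <<'E'
from h import *
st(); go(.470,.2275,.16,220);go(.470,.2275,.012,220)
im,c=snap("wrist","w14"); a,ca=snap("side","s14"); o=status.get_obs(); x,y=proj(ca,o["tool_pos"])[0].astype(int)
cv2.imwrite("pics/w14.png",np.hstack([cv2.resize(im[190:330,210:350],(400,400),interpolation=cv2.INTER_CUBIC),cv2.resize(a[y-40:y+40,x-40:x+40],(400,400),interpolation=cv2.INTER_CUBIC)]))
E
```

```text
t 53.7 [0.3853 0.3135 0.155 ] [ 180.    -0.  -140.6] q [ 0.57 -0.02  1.58  0.    1.58 -1.69] F [-0.1  0.4 -0.5] M [0.07 0.03 0.01] w 0.0612
go [ -10.9 -120.2   -5. ] [ 0.  -0.  -0.6]
go [ -11.  -120.2  143. ] [ 0.  -0.  -0.6]
```

View pics/w14.png

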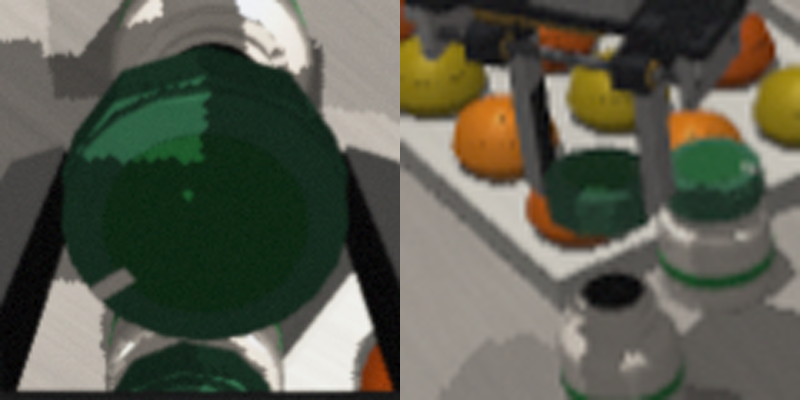

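Call:
move_arm(
  targets=[
    [[-5,-60,-5],[0,0,0],-1],
    [[-11,-120,-5],[0,0,0],-1],
    [[-11,-120,-5],[0,0,0],-1],
    [[-11,-120,50],[0,0,0],-1],
    [[-11,-120,105],[0,0,0],-1],
    [[-11,-120,135],[0,0,0],-1],
    [[-11,-120,143],[0,0,0],-1],
    [[-11,-120,149],[0,0,0],-1],
    [[-11,-120,149],[0,0,0],-1],
  ],
)

```text
time: 54.92
tool_pos: [0.4714, 0.2288, 0.0084]
ee_rot: [-3.141, 0.003, -2.452]
wrist_force: [0.1, -0.4, -0.5]
width: 0.0613
```

```bash
python3 - <<'E'
from h import *
st()
E
```

```text
t 54.92 [0.4714 0.2288 0.0084] [-179.9    0.2 -140.5] q [ 0.34  0.15  1.7   0.    1.28 -1.92] F [ 0.1 -0.4 -0.5] M [0.07 0.04 0.01] w 0.0613
```

Call:
move_arm(
  targets=[
    [[0,0,2],[0,0,0],-1],
    [[0,0,4],[0,0,0],-1],
    [[0,0,4],[0,0,0],-1],
    [[0,0,3],[0,0,0],0.6],
    [[0,0,3],[0,0,0],0.6],
    [[0,0,3],[0,0,0],0.6],
    [[0,0,3],[0,0,0],0.6],
  ],
)

```text
time: 55.8
tool_pos: [0.4701, 0.2279, 0.0032]
ee_rot: [3.141, -0.0, -2.452]
wrist_force: [-0.0, 0.9, -0.4]
width: 0.0752
```

```bash
python3 - <<'E'
from h import *
st()
im,c=snap("wrist","w15"); r=lid(im,c,proj(c,(.470,.2275,.018))[0],90); print(r); go(r[1][0],r[1][1],.005,220)
E
```

```text
t 55.8 [0.4701 0.2279 0.0032] [ 180.    -0.  -140.5] q [ 0.34  0.16  1.71  0.    1.28 -1.92] F [-0.   0.9 -0.4] M [0.12 0.04 0.05] w 0.0752
((280.3878173828125, 264.1496887207031), array([0.47090002, 0.22712422, 0.018     ]), array([ 230,  211,  102,  105, 8131], dtype=int32))
go [-0.2 -1.1 -1.8] [ 0.  -0.  -0.5]
```

Call:
move_arm(
  targets=[
    [[0,-1,-2],[0,0,0],0.6],
    [[0,-1,-3],[0,0,0],0.6],
    [[0,-1,-3],[0,0,0],-1],
    [[0,-1,-3],[0,0,0],-1],
    [[0,-1,-3],[0,0,0],-1],
    [[0,-1,-3],[0,0,0],-1],
    [[0,-1,-3],[0,0,0],-1],
    [[0,-1,-3],[0,0,0],-1],
  ],
)

```text
time: 56.85
tool_pos: [0.4708, 0.2272, 0.0065]
ee_rot: [3.141, 0.0, -2.452]
wrist_force: [-0.6, 0.0, 1.1]
width: 0.0613
```

```bash
python3 - <<'E'
from h import *
st(); go(.3836,.3132,.16,220)
E
```

```text
t 56.85 [0.4708 0.2272 0.0065] [ 180.     0.  -140.5] q [ 0.34  0.16  1.7   0.    1.28 -1.92] F [-0.6  0.   1.1] M [ 0.09  0.05 -0.06] w 0.0613
go [  12.5  121.9 -153.5] [ 0.   0.  -0.5]
```

Call:
move_arm(
  targets=[
    [[0,0,-40],[0,0,0],-1],
    [[0,0,-100],[0,0,0],-1],
    [[0,0,-153],[0,0,0],-1],
    [[-30,60,-153],[0,0,0],-1],
    [[-57,121,-153],[0,0,0],-1],
    [[-57,121,-153],[0,0,0],-1],
    [[-57,121,-153],[0,0,0],-1],
    [[-57,121,-153],[0,0,0],-1],
  ],
)

```text
time: 57.85
tool_pos: [0.4383, 0.3554, 0.1592]
ee_rot: [-3.141, -0.001, -2.454]
wrist_force: [-0.9, 0.9, -0.9]
width: 0.0615
```

```bash
python3 - <<'E'
from h import *
st(); im,c=snap("wrist","w16"); p=proj(c,(.3845,.3128,.085))[0]; print(p)
r=can(im,c,p,40); print(r); go(*r[1][:2],.105,220)
# whole-can outline and mark, numerically
hsv=cv2.cvtColor(im,cv2.COLOR_BGR2HSV); g=cv2.inRange(hsv,(50,40,0),(95,255,255)); mm,ce,s=comp(g,(282,258),60); print("lid",s,ce)
(x,y),ax,an=cv2.fitEllipse(cv2.convexHull(max(cv2.findContours(mm,0,1)[0],key=cv2.contourArea))); print(x,y,ax)
a=cv2.resize(im[95:185,235:325],(450,450),interpolation=cv2.INTER_CUBIC); cl=cv2.createCLAHE(4,(4,4)); L=cl.apply(cv2.cvtColor(a,cv2.COLOR_BGR2GRAY)); cv2.imwrite("pics/w16.png",L)
E
```

```text
t 57.85 [0.4383 0.3554 0.1592] [-180.    -0.  -140.6] q [ 0.58  0.13  1.41 -0.    1.6  -1.68] F [-0.9  0.9 -0.9] M [0.04 0.02 0.02] w 0.0615
[283.47670719 142.15158622]
(((285.3034362792969, 146.55642700195312), (41.61250305175781, 44.326290130615234), 0.43314146995544434), array([0.38633121, 0.31631463, 0.085     ]), array([ 265,  125,   42,   45, 1461], dtype=int32))
go [65.   2.9 54.4] [-0.  -0.  -0.6]
lid [ 230  209  105  107 8169] [281.40629208 261.94271025]
280.96075439453125 262.0312805175781 (101.67638397216797, 105.31932830810547)
```

Call:
move_arm(
  targets=[
    [[40,1.8,0],[0,0,0],-1],
    [[66,1.8,0],[0,0,0],-1],
    [[66,1.8,0],[0,0,0],-1],
    [[66,1.8,40],[0,0,0],-1],
    [[66,1.8,60],[0,0,0],-1],
    [[66,1.8,64],[0,0,0],-1],
    [[66,1.8,67],[0,0,0],-1],
    [[66,1.8,69],[0,0,0],-1],
    [[66,1.8,71],[0,0,0],-1],
    [[66,1.8,72],[0,0,0],-1],
    [[66,1.8,73],[0,0,0],-1],
    [[66,1.8,73],[0,0,0],-1],
  ],
)

```text
time: 59.4
tool_pos: [0.3857, 0.3162, 0.0865]
ee_rot: [3.142, 0.0, -2.452]
wrist_force: [0.3, -1.0, -0.4]
width: 0.0617
```

```bash
python3 - <<'E'
from h import *
st()
E
```

```text
t 59.4 [0.3857 0.3162 0.0865] [ 180.     0.  -140.5] q [ 0.57  0.03  1.67  0.    1.44 -1.69] F [ 0.3 -1.  -0.4] M [ 0.03  0.01 -0.01] w 0.0617
```

Call:
move_arm(
  targets=[
    [[0,0,1],[0,0,0],-1],
    [[0,0,2],[0,0,0],-1],
    [[0,0,2.5],[0,0,0],-1],
    [[0,0,2.5],[0,0,0],-1],
  ],
)

```text
time: 59.9
tool_pos: [0.3857, 0.3162, 0.0839]
ee_rot: [3.142, 0.0, -2.452]
wrist_force: [-0.4, 0.4, 0.5]
width: 0.0614
```

```bash
python3 - <<'E'
from h import *
st()
E
```

```text
t 59.9 [0.3857 0.3162 0.0839] [ 180.     0.  -140.5] q [ 0.57  0.03  1.67  0.    1.44 -1.69] F [-0.4  0.4  0.5] M [ 0.06  0.04 -0.01] w 0.0614
```

Call:
move_arm(
  targets=[
    [[0,0,1],[0,0,0],-1],
    [[0,0,2],[0,0,0],-1],
    [[0,0,2.5],[0,0,0],-1],
    [[0,0,2.5],[0,0,0],-1],
  ],
)

```text
time: 60.4
tool_pos: [0.386, 0.3163, 0.0825]
ee_rot: [-3.141, 0.001, -2.452]
wrist_force: [-1.5, -0.4, 5.2]
width: 0.0612
```

```bash
python3 - <<'E'
from h import *
st()
E
```

```text
t 60.4 [0.386  0.3163 0.0825] [-1.800e+02  1.000e-01 -1.405e+02] q [ 0.57  0.03  1.68  0.    1.43 -1.69] F [-1.5 -0.4  5.2] M [-0.18  0.39 -0.  ] w 0.0612
```

Call:
move_arm(
  targets=[
    [[0,0,0.6],[0,0,9],-1],
    [[0,0,1.3],[0,0,18],-1],
    [[0,0,1.9],[0,0,27],-1],
    [[0,0,2.5],[0,0,36],-1],
    [[0,0,3.2],[0,0,45],-1],
    [[0,0,3.8],[0,0,54],-1],
    [[0,0,3.8],[0,0,54],-1],
  ],
)

```text
time: 61.28
tool_pos: [0.3852, 0.3171, 0.0786]
ee_rot: [3.14, -0.001, 2.888]
wrist_force: [-2.1, 1.5, 4.9]
width: 0.0613
```

```bash
python3 - <<'E'
from h import *
st()
E
```

```text
t 61.27 [0.3852 0.3171 0.0786] [ 1.799e+02 -1.000e-01  1.655e+02] q [ 0.57  0.03  1.68  0.    1.42 -0.74] F [-2.1  1.5  4.9] M [ 0.26  0.63 -0.05] w 0.0613
```

Call:
move_arm(
  targets=[
    [[0,0,0.6],[0,0,9],-1],
    [[0,0,1.3],[0,0,18],-1],
    [[0,0,1.9],[0,0,27],-1],
    [[0,0,2.5],[0,0,36],-1],
    [[0,0,3.2],[0,0,45],-1],
    [[0,0,3.8],[0,0,54],-1],
    [[0,0,3.8],[0,0,54],-1],
  ],
)

```text
time: 62.15
tool_pos: [0.3866, 0.3179, 0.075]
ee_rot: [3.138, -0.003, 1.949]
wrist_force: [-0.9, 4.2, 4.0]
width: 0.0613
```

```bash
python3 - <<'E'
from h import *
st()
E
```

```text
t 62.15 [0.3866 0.3179 0.075 ] [179.8  -0.2 111.6] q [0.57 0.04 1.69 0.   1.41 0.2 ] F [-0.9  4.2  4. ] M [ 0.88  0.2  -0.03] w 0.0613
```

Call:
move_arm(
  targets=[
    [[0.7,0,0.6],[0,0,9],-1],
    [[1.2,0,1.3],[0,0,18],-1],
    [[1.2,0,1.9],[0,0,27],-1],
    [[1.2,0,1.9],[0,0,27],-1],
  ],
)

```text
time: 62.65
tool_pos: [0.387, 0.3182, 0.0735]
ee_rot: [3.138, -0.003, 1.477]
wrist_force: [0.1, 3.7, 6.4]
width: 0.0613
```

```bash
python3 - <<'E'
from h import *
st()
E
```

```text
t 62.65 [0.387  0.3182 0.0735] [179.8  -0.2  84.6] q [ 0.58  0.04  1.69 -0.    1.41  0.67] F [0.1 3.7 6.4] M [ 0.34 -0.01 -0.08] w 0.0613
```

At the expected home height (0.0735). I'll turn a little more to confirm it stops there.

Call:
move_arm(
  targets=[
    [[0,0,0.8],[0,0,9],-1],
    [[0,0,1.4],[0,0,18],-1],
    [[0,0,1.4],[0,0,25],-1],
    [[0,0,1.4],[0,0,25],-1],
  ],
)

```text
time: 63.15
tool_pos: [0.3877, 0.3183, 0.0735]
ee_rot: [3.138, -0.006, 1.041]
wrist_force: [0.2, 0.9, 10.7]
width: 0.0612
```

```bash
python3 - <<'E'
from h import *
st()
E
```

```text
t 63.15 [0.3877 0.3183 0.0735] [179.8  -0.3  59.6] q [ 0.57  0.04  1.69 -0.    1.41  1.1 ] F [ 0.2  0.9 10.7] M [ 0.11  0.16 -0.17] w 0.0612
```

Call:
move_arm(
  targets=[
    [[0,0,-3],[0,0,0],-1],
    [[0,0,-3],[0,0,0],0.7],
    [[0,0,-3],[0,0,0],0.7],
    [[0,0,-3],[0,0,0],0.7],
    [[0,0,-3],[0,0,0],0.7],
    [[0,0,-40],[0,0,0],0.7],
    [[0,0,-100],[0,0,-5],1],
    [[0,0,-100],[0,0,-15],1],
    [[0,0,-100],[0,0,-25],1],
    [[0,0,-100],[0,0,-35],1],
    [[0,0,-100],[0,0,-45],1],
    [[0,0,-100],[0,0,-55],1],
    [[0,0,-100],[0,0,-65],1],
    [[0,0,-100],[0,0,-75],1],
  ],
)

```text
time: 64.9
tool_pos: [0.3852, 0.3172, 0.1704]
ee_rot: [-3.141, -0.0, 2.354]
wrist_force: [-0.5, 0.2, 0.2]
width: 0.0942
```

```bash
python3 - <<'E'
from h import *
st(); snap("wrist","w17"); go(.5603,.146,.16,200)
E
```

```text
t 64.9 [0.3852 0.3172 0.1704] [-180.    -0.   134.8] q [ 0.58 -0.02  1.55 -0.    1.61 -0.21] F [-0.5  0.2  0.2] M [-0.08  0.01  0.04] w 0.0942
go [-244.8    2.6   10.4] [ -0.   -0.  -64.9]
```

Call:
move_arm(
  targets=[
    [[-50,0,8],[0,0,-10],1],
    [[-100,1,8],[0,0,-20],1],
    [[-150,2,8],[0,0,-30],1],
    [[-200,2,8],[0,0,-40],1],
    [[-245,2,8],[0,0,-50],1],
    [[-245,2,8],[0,0,-60],1],
    [[-245,2,8],[0,0,-65],1],
    [[-245,2,8],[0,0,-65],1],
    [[-245,2,8],[0,0,-65],1],
  ],
)

```text
time: 66.08
tool_pos: [0.5584, 0.144, 0.1625]
ee_rot: [3.142, -0.0, -2.803]
wrist_force: [0.3, 0.5, -0.4]
width: 0.0944
```

```bash
python3 - <<'E'
from h import *
st(); im,c=snap("wrist","w18"); p=proj(c,(.5603,.146,.018))[0]; r=lid(im,c,p,60); print(p,r)
go(*r[1][:2],.0065,200)
E
```

```text
t 66.08 [0.5584 0.144  0.1625] [ 180.    -0.  -160.6] q [ 0.15  0.16  1.38  0.    1.61 -1.76] F [ 0.3  0.5 -0.4] M [ 0.05 -0.01 -0.03] w 0.0944
[282.95297754 202.41556881] ((282.80291748046875, 201.04017639160156), array([0.55883422, 0.14530102, 0.018     ]), array([ 256,  173,   55,   56, 2331], dtype=int32))
go [ -0.8   1.  156.1] [ 0.   0.  -0.6]
```

Call:
move_arm(
  targets=[
    [[-0.5,1,55],[0,0,0],1],
    [[-0.5,1,105],[0,0,0],1],
    [[-0.5,1,140],[0,0,0],1],
    [[-0.5,1,156],[0,0,0],1],
    [[-0.5,1,156],[0,0,0],1],
    [[-0.5,1,156],[0,0,0],-1],
    [[-0.5,1,156],[0,0,0],-1],
    [[-0.5,1,156],[0,0,0],-1],
    [[-0.5,1,156],[0,0,0],-1],
    [[-0.5,1,156],[0,0,0],-1],
    [[-0.5,1,156],[0,0,0],-1],
    [[-0.5,1,156],[0,0,0],-1],
  ],
)

```text
time: 67.62
tool_pos: [0.5592, 0.1453, 0.0075]
ee_rot: [-3.142, 0.002, -2.801]
wrist_force: [-1.1, 0.8, 5.6]
width: 0.0619
```

```bash
python3 - <<'E'
from h import *
st(); go(.4368,.105,.16,200)
E
```

```text
t 67.62 [0.5592 0.1453 0.0075] [-1.800e+02  1.000e-01 -1.605e+02] q [ 0.16  0.27  1.57  0.    1.31 -1.76] F [-1.1  0.8  5.6] M [0.17 0.22 0.06] w 0.0619
go [ 128.6    2.9 -152.7] [-0.   0.1 -0.5]
```

Call:
move_arm(
  targets=[
    [[0,0,-40],[0,0,0],-1],
    [[0,0,-100],[0,0,0],-1],
    [[0,0,-153],[0,0,0],-1],
    [[30,2,-153],[0,0,0],-1],
    [[58,3,-153],[0,0,0],-1],
    [[58,3,-153],[0,0,0],-1],
    [[58,3,-153],[0,0,0],-1],
  ],
)

```text
time: 68.5
tool_pos: [0.5033, 0.1285, 0.159]
ee_rot: [3.142, -0.0, -2.801]
wrist_force: [-0.3, -0.4, -0.6]
width: 0.0616
```

```bash
python3 - <<'E'
from h import *
st(); im,c=snap("wrist","w19"); p=proj(c,(.4368,.105,.085))[0]; print(p)
r=can(im,c,p,40); print(r); go(*r[1][:2],.105,200)
E
```

```text
t 68.5 [0.5033 0.1285 0.159 ] [ 180.    -0.  -160.5] q [ 0.14  0.03  1.52  0.    1.59 -1.77] F [-0.3 -0.4 -0.6] M [ 0.06 -0.   -0.02] w 0.0616
[282.02184676 139.48160285]
(((282.5580749511719, 137.8041229248047), (43.18487548828125, 44.57462692260742), 167.82968139648438), array([0.43535486, 0.10496509, 0.085     ]), array([ 261,  116,   44,   45, 1522], dtype=int32))
go [72.1  0.5 54.1] [ 0.  -0.  -0.5]
```

Call:
move_arm(
  targets=[
    [[40,-0.6,0],[0,0,0],-1],
    [[73,-0.6,0],[0,0,0],-1],
    [[73,-0.6,0],[0,0,0],-1],
    [[73,-0.6,40],[0,0,0],-1],
    [[73,-0.6,60],[0,0,0],-1],
    [[73,-0.6,64],[0,0,0],-1],
    [[73,-0.6,67],[0,0,0],-1],
    [[73,-0.6,69],[0,0,0],-1],
    [[73,-0.6,70],[0,0,0],-1],
    [[73,-0.6,71],[0,0,0],-1],
    [[73,-0.6,72],[0,0,0],-1],
    [[73,-0.6,72],[0,0,0],-1],
  ],
)

```text
time: 70.05
tool_pos: [0.4343, 0.1036, 0.0876]
ee_rot: [3.142, 0.0, -2.801]
wrist_force: [-0.9, 1.0, -0.1]
width: 0.0619
```

```bash
python3 - <<'E'
from h import *
st()
E
```

```text
t 70.05 [0.4343 0.1036 0.0876] [ 180.     0.  -160.5] q [ 0.11 -0.09  1.79  0.    1.45 -1.8 ] F [-0.9  1.  -0.1] M [0.07 0.   0.05] w 0.0619
```

Call:
move_arm(
  targets=[
    [[0,0,1],[0,0,0],-1],
    [[0,0,2],[0,0,0],-1],
    [[0,0,2.5],[0,0,0],-1],
    [[0,0,2.5],[0,0,0],-1],
  ],
)

```text
time: 70.55
tool_pos: [0.4345, 0.1036, 0.0854]
ee_rot: [3.142, 0.0, -2.801]
wrist_force: [-0.4, -0.4, 1.4]
width: 0.062
```

```bash
python3 - <<'E'
from h import *
st()
E
```

```text
t 70.55 [0.4345 0.1036 0.0854] [ 180.     0.  -160.5] q [ 0.11 -0.09  1.79  0.    1.44 -1.8 ] F [-0.4 -0.4  1.4] M [ 0.04  0.11 -0.02] w 0.062
```

Call:
move_arm(
  targets=[
    [[0,0,-3],[0,0,0],-1],
    [[0,0,-4],[0,0,10],-1],
    [[0,0,-4],[0,0,20],-1],
    [[0,0,-4],[0,0,30],-1],
    [[0,0,-4],[0,0,35],-1],
    [[0,0,-1],[0,0,35],-1],
    [[0,0,1],[0,0,35],-1],
    [[0,0,2],[0,0,35],-1],
    [[0,0,3],[0,0,35],-1],
    [[0,0,3.5],[0,0,35],-1],
    [[0,0,3.5],[0,0,35],-1],
  ],
)

```text
time: 71.92
tool_pos: [0.4347, 0.1038, 0.0825]
ee_rot: [3.141, 0.001, 2.871]
wrist_force: [-1.3, 1.9, 4.6]
width: 0.0619
```

```bash
python3 - <<'E'
from h import *
st()
E
```

```text
t 71.92 [0.4347 0.1038 0.0825] [1.800e+02 1.000e-01 1.645e+02] q [ 0.11 -0.09  1.79  0.    1.44 -1.19] F [-1.3  1.9  4.6] M [ 0.31  0.24 -0.  ] w 0.0619
```

Call:
move_arm(
  targets=[
    [[0,0,0.6],[0,0,9],-1],
    [[0,0,1.3],[0,0,18],-1],
    [[0,0,1.9],[0,0,27],-1],
    [[0,0,2.5],[0,0,36],-1],
    [[0,0,3.2],[0,0,45],-1],
    [[0,0,3.8],[0,0,54],-1],
    [[0,0,3.8],[0,0,54],-1],
  ],
)

```text
time: 72.8
tool_pos: [0.4353, 0.1042, 0.0788]
ee_rot: [3.139, -0.001, 1.929]
wrist_force: [0.7, 3.8, 4.9]
width: 0.0623
```

```bash
python3 - <<'E'
from h import *
st()
E
```

```text
t 72.8 [0.4353 0.1042 0.0788] [179.8  -0.  110.5] q [ 0.11 -0.08  1.8   0.    1.43 -0.25] F [0.7 3.8 4.9] M [ 0.5   0.01 -0.13] w 0.0623
```

Call:
move_arm(
  targets=[
    [[0.5,0,0.6],[0,0,9],-1],
    [[1,0,1.3],[0,0,18],-1],
    [[1,0,1.9],[0,0,27],-1],
    [[1,0,2.5],[0,0,36],-1],
    [[1,0,3.2],[0,0,45],-1],
    [[1,0,3.8],[0,0,54],-1],
    [[1,0,3.8],[0,0,54],-1],
  ],
)

```text
time: 73.68
tool_pos: [0.4354, 0.1048, 0.0751]
ee_rot: [3.139, -0.003, 0.987]
wrist_force: [1.7, 1.6, 5.3]
width: 0.0621
```

```bash
python3 - <<'E'
from h import *
st()
E
```

```text
t 73.67 [0.4354 0.1048 0.0751] [179.8  -0.2  56.5] q [ 0.11 -0.08  1.8   0.    1.42  0.69] F [1.7 1.6 5.3] M [ 0.37 -0.09 -0.09] w 0.0621
```

Call:
move_arm(
  targets=[
    [[0,0,0.6],[0,0,9],-1],
    [[0,0,1.3],[0,0,18],-1],
    [[0,0,1.9],[0,0,27],-1],
    [[0,0,1.9],[0,0,27],-1],
  ],
)

```text
time: 74.18
tool_pos: [0.4358, 0.1043, 0.0745]
ee_rot: [3.139, -0.004, 0.516]
wrist_force: [-0.9, 0.5, 11.2]
width: 0.0621
```

```bash
python3 - <<'E'
from h import *
st()
E
```

```text
t 74.17 [0.4358 0.1043 0.0745] [179.9  -0.2  29.5] q [ 0.11 -0.08  1.8  -0.    1.41  1.16] F [-0.9  0.5 11.2] M [ 0.18  0.35 -0.09] w 0.0621
```

Call:
move_arm(
  targets=[
    [[0,0,0.4],[0,0,8],-1],
    [[0,0,0.8],[0,0,16],-1],
    [[0,0,0.8],[0,0,16],-1],
  ],
)

```text
time: 74.55
tool_pos: [0.4365, 0.1042, 0.0745]
ee_rot: [3.14, -0.006, 0.236]
wrist_force: [-0.9, -0.7, 11.9]
width: 0.0621
```

```bash
python3 - <<'E'
from h import *
st()
E
```

```text
t 74.55 [0.4365 0.1042 0.0745] [179.9  -0.4  13.5] q [ 0.11 -0.08  1.8  -0.    1.41  1.44] F [-0.9 -0.7 11.9] M [ 0.02  0.24 -0.16] w 0.0621
```

Call:
move_arm(
  targets=[
    [[0,0,-3],[0,0,0],-1],
    [[0,0,-3],[0,0,0],0.7],
    [[0,0,-3],[0,0,0],0.7],
    [[0,0,-3],[0,0,0],0.7],
    [[0,0,-3],[0,0,0],0.7],
    [[0,0,-40],[0,0,0],0.7],
    [[0,0,-100],[0,0,0],1],
    [[0,0,-160],[0,0,-10],1],
    [[0,0,-220],[0,0,-20],1],
    [[-15,-60,-220],[0,0,-30],1],
    [[-30,-120,-220],[0,0,-40],1],
    [[-45,-180,-220],[0,0,-50],1],
    [[-60,-240,-220],[0,0,-60],1],
    [[-75,-300,-220],[0,0,-70],1],
    [[-90,-360,-220],[0,0,-80],1],
    [[-96,-413,-220],[0,0,-90],1],
    [[-96,-413,-220],[0,0,-90],1],
    [[-96,-413,-220],[0,0,-90],1],
  ],
)

```text
time: 76.8
tool_pos: [0.2442, 0.4833, 0.291]
ee_rot: [-3.141, 0.001, 1.806]
wrist_force: [-0.3, 0.2, 0.6]
width: 0.094
```

```bash
python3 - <<'E'
from h import *
st(); a,ca=snap("side","sF"); t,ct=snap("top","tF")
out=np.zeros((600,800,3),np.uint8)
for i,P in enumerate([(.493,.395,.08),(.386,.316,.08),(.436,.105,.08)]):
    x,y=proj(ca,P)[0].astype(int); out[:330,i*266:i*266+266]=cv2.resize(a[y-40:y+40,x-32:x+32],(266,330),interpolation=cv2.INTER_CUBIC)
out[330:,:400]=cv2.resize(t[120:320,80:460],(400,270)); out[330:,400:]=cv2.resize(a[130:400,160:500],(400,270)); cv2.imwrite("pics/final.png",out)
# heights: side-view ray vs top-view ray of lid centroids
hs=cv2.cvtColor(t,cv2.COLOR_BGR2HSV); G=cv2.inRange(hs,(60,70,30),(95,255,255))
for P in[(.493,.395,.091),(.386,.316,.091),(.436,.105,.091)]:
    mm,ce,s=comp(G,proj(ct,P)[0],12); print(s[4],onz(ct,[ce],.091)[0].round(4))
E
```

```text
t 76.8 [0.2442 0.4833 0.291 ] [-1.800e+02  1.000e-01  1.035e+02] q [ 1.    0.07  1.22 -0.    1.85  0.76] F [-0.3  0.2  0.6] M [-0.08  0.04  0.06] w 0.094
336 [0.4936 0.3922 0.091 ]
348 [0.388  0.3143 0.091 ]
349 [0.4357 0.1025 0.091 ]
```

View pics/final.png

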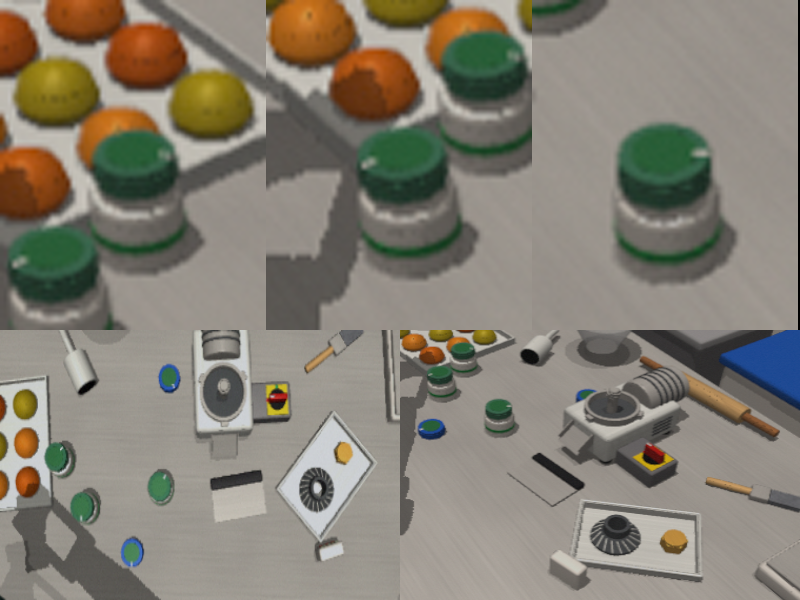

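```bash
python3 -c "
from bench import order
print(order.close_job())"
```

```text
the job is handed in; nothing more can be done
None
```

The job is done and handed in at about 77 s of robot time, in the order asked; the hand-in gave no verdict.

- **Isolator and mill:** I turned the red handle 90° anticlockwise and it stayed in off. I then unscrewed the nut clockwise about 190° and put it in the wash pan, and the burr after it. The last pictures show the handle across the pod, the nut and burr lying apart in the pan, and the spindle bare.
- **Lids:** All three canisters were there, and each has a green lid. Each lid stopped dropping within 0.1 mm of its computed home height, while I kept turning 16–25° more. In the last pictures the lids look level and the canisters upright.
- **What went wrong:** The second lid stuck on its first two tries. I unscrewed it, set it on the bench, gripped it again and put it on with a lighter press. That pushed its canister a few millimetres. Another canister was found knocked about 4 cm towards the fruit tray, so I measured it again before putting its lid on.
- **Not touched:** I did not go near the scraper, scoop or timer. They look unmoved, but I did not measure them. The blue-rimmed lids were left alone.

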